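# Empty the truffle beakers and rack them

### The arm

A 6-joint arm with a two-finger parallel gripper is mounted at the origin on the work surface. World frame = base frame: x ahead of the robot, y to its left, z up, the work surface at z = 0. Lengths are in m, angles in rad, forces in N, time in s.
With the tool pointing down it reaches from about 0.25 to 0.725 m from the base axis. Payload 4 kg.
Tool frame: the origin (TCP) lies midway between the tips of the shut fingers; the grasp point (between the pads) lies 19 mm behind it; z points along the fingers, y is the direction in which the jaws open and shut (so a half turn about z gives the same grasp; the last joint's range is limited). The gripper opens to 85 mm and grips with 20 to 120 N. Pads are 22 mm wide; open, the fingers measure 114 mm over their backs; the gripper's body (76 mm by 85 mm) begins 54 mm behind the grasp point. The pads swing forward as they close: fully open they stand 13 mm farther back than shut.
Start: joints at [-1.283, 0.241, 0.005, 1.335, 0, 1.571], TCP at [0.142, -0.479, 0.231] pointing down, gripper open.
Joint ranges: [-2.72, 2.72], [-1.05, 1.87], [-1.09, 1.28], [-1.99, 2.15], [-1.42, 1.44], [-3.14, 3.14]. Speed limits (rad/s): [2.79, 2.79, 3.14, 3.14, 3.14, 3.14].

### API

Orientations are given as a unit quaternion [x, y, z, w].
In Python, from workcell import bot, eyes, job gives the robot as it stands.
- The arm moves only by the shell command python3 -m crank 'ROWS'. ROWS is a JSON object of lists of equal length, an entry for each row: "dr": the turn, a rotation vector about the tool's x, y, z in rad, a list of three; "travel": the shift along the tool's x, y, z in m, a list of three; "hand": the finger opening in m, from 0 to 0.0854. In form: {"dr": [[wx, wy, wz], ...], "travel": [[x, y, z], ...], "hand": [hand, ...]}. A call has 1 to 10 rows; each row is the pose to reach, as a shift and turn from the pose commanded when the call began, along the tool's axes at that moment; what a row does not reach only later rows make up. A row lasts 1/8 s, in which the tool goes at most 62.5 mm and 10.7 degrees, less where a joint would pass 70% of its speed; a pose out of reach is approached as far as the arm can. A call with a gripper value outside its range is refused whole. The fingers move at their own pace and stop on an object; the grip force is fixed at half the most. Time passes only in rows, so rows that repeat a pose let the fingers close. It gives the time, the measured TCP pose, the force and the opening at its end, in the units of the state.
- bot.get_obs(): the state, without advancing time (a new reading comes with each control period).
- eyes.camera(name): name is "scene" or "side" or "wrist"; returns a dict with "color" (384x512x3 uint8, red, green, blue), "K" (3x3 intrinsics, pixels), "R" (3x3) and "t" (3): a world point X has camera coordinates R X + t; the wrist camera has in their place "T_tool_cam" (4x4, takes a point from camera to tool coordinates, whose origin is the TCP and whose axes are the flange's). Camera axes: x right, y down, z forward; pixel columns grow to the right and rows downward; lengths in m; the calibration is good to about 2 mm. A picture is of the moment at which its call begins: read the wrist's pose just before it. There is no depth.
- job.job_done(): hands the job in, once; it reports no verdict.
The state is a dict: "clock": time; "joint_pos": joint angles; "joint_vel": joint speeds; "tau": joint torques, N m; "eef_pos": TCP position; "tool_rot": TCP orientation; "ft_force": force on the tool from outside, world axes, zero at the start; "ft_torque": the same for the moment, N m; "grip_width": finger opening in m.
Only numpy, scipy, OpenCV 4.12 (cv2) and the standard library are available. Lean on these libraries where they do the work, as an engineer would, in place of code of your own. Each camera call takes 0.05 s, during which the arm holds its last target.

### The job

Some of the steel beakers still hold chocolate truffles: empty all of those into the mixing pan, and stand every beaker, including those that were empty already, upright on the narrow raised draining rail. Once all the truffles are in the pan, lay the mixing paddle flat across the top of the pan near its middle, resting on both of its long rims and roughly square to them. Leave the lidded paper tubs where they are.

Things in the scene. Friction and masses are not known exactly. Their poses are not given: they have to be found in the camera images.
- beaker1: Open straight steel beaker, round, no handle: outside diameter 64, height 100, wall 3, floor 4 thick, about 0.14 kg. Origin: centre of its underside; z points to its mouth. Stands upright on the table at the start, either with one to three loose truffles in it or already empty. Three or four beakers are present, two of them filled; their places vary (None: absent).
- beaker2: Open straight steel beaker, round, no handle: outside diameter 64, height 100, wall 3, floor 4 thick, about 0.14 kg. Origin: centre of its underside; z points to its mouth. Stands upright on the table at the start, either with one to three loose truffles in it or already empty. Three or four beakers are present, two of them filled; their places vary (None: absent).
- beaker3: Open straight steel beaker, round, no handle: outside diameter 64, height 100, wall 3, floor 4 thick, about 0.14 kg. Origin: centre of its underside; z points to its mouth. Stands upright on the table at the start, either with one to three loose truffles in it or already empty. Three or four beakers are present, two of them filled; their places vary (None: absent).
- beaker4: Open straight steel beaker, round, no handle: outside diameter 64, height 100, wall 3, floor 4 thick, about 0.14 kg. Origin: centre of its underside; z points to its mouth. Stands upright on the table at the start, either with one to three loose truffles in it or already empty. Three or four beakers are present, two of them filled; their places vary (None: absent).
- truffle1: Round dark chocolate truffle, a rigid ball of diameter 24, about 12 g, that rolls freely; origin at its centre. Starts on the floor of one of the beakers; four to six are present (None: absent).
- truffle2: Round dark chocolate truffle, a rigid ball of diameter 24, about 12 g, that rolls freely; origin at its centre. Starts on the floor of one of the beakers; four to six are present (None: absent).
- truffle3: Round dark chocolate truffle, a rigid ball of diameter 24, about 12 g, that rolls freely; origin at its centre. Starts on the floor of one of the beakers; four to six are present (None: absent).
- truffle4: Round dark chocolate truffle, a rigid ball of diameter 24, about 12 g, that rolls freely; origin at its centre. Starts on the floor of one of the beakers; four to six are present (None: absent).
- truffle5: Round dark chocolate truffle, a rigid ball of diameter 24, about 12 g, that rolls freely; origin at its centre. Starts on the floor of one of the beakers; four to six are present (None: absent).
- truffle6: Round dark chocolate truffle, a rigid ball of diameter 24, about 12 g, that rolls freely; origin at its centre. Starts on the floor of one of the beakers; four to six are present (None: absent).
- pan: Open rectangular aluminium mixing pan standing loose on the table: 170 (along its x) by 210 (along its y; these are the long rims), 65 high, walls and floor 4 thick, about 0.9 kg. Origin: centre of its underside; z up.
- paddle: White plastic mixing paddle lying flat on the table: 240 long along its x, flat underside all along. The handle is 22 wide and 14 thick, from x = -130 to +30; the blade is 50 wide and 8 thick, from x = +30 to +110. About 0.12 kg. Origin: on the underside, at the middle of gravity, on the handle; z up.
- rail_top (a point): Middle of the top of the narrow raised draining rail, 90 above the table; fixed. The rail is two parallel steel bars 330 long along this frame's x, each 10 wide, their centre lines 36 apart (y = -18 and +18), so 46 over all, with open air between and beside them. It has room for four beakers side by side along x (80 from centre to centre); a beaker stands safely when centred between the bars.
- tub_a: Bystander: lidded paper ice-cream tub, diameter 94 at the lid, 68 high, beyond the pan on the rail's side. Origin: centre of its underside.
- tub_b: Bystander: lidded paper ice-cream tub, diameter 94 at the lid, 68 high, beyond the beakers. Origin: centre of its underside.
- tub_c: Bystander: lidded paper ice-cream tub, diameter 94 at the lid, 68 high, between the beakers and the robot's right side. Origin: centre of its underside.
There are look-alikes about, which are no part of the job. Leave any blue look-alike of the beaker4 alone.

How it is judged:
By the outcome, as a careful person would: the job done as asked, in the order asked, and still so for the second after the job is handed in, with the robot touching nothing.
Of beaker3, beaker4 only 1 to 2 are there at a start; the rules pass over those that are not, and their reading is None.
Of truffle1, truffle2, truffle3, truffle4, truffle5, truffle6 only 4 to 6 are there at a start; the rules pass over those that are not, and their reading is None.
At some moment in a run one of pan, paddle may be knocked a few centimetres aside while the robot is not near it.
It also fails if it takes over 200 s, if anything falls off the work surface, if the arm or the gripper's body presses on something with over 40 N, if the wrist force passes 120 N, or if a joint passes its speed limit or range.

## Working session

There is one attempt and no reset: what is moved stays moved. The work goes in short steps, Python scripts to look and compute and a shell command to move; the robot and the scene stay as the last step left them, time stands still between calls to the robot, and variables do not carry over. Pictures are saved under pics/ and viewed, and the job is handed in when it is done.

```bash
ls; mkdir -p pics
python3 - <<'E'
from workcell import bot,eyes,job
import cv2,numpy as np
print(bot.get_obs())
for n in ["scene","side","wrist"]:
    c=eyes.camera(n); cv2.imwrite(f"pics/{n}0.png",c["color"][:,:,::-1])
    print(n,c["K"].tolist(),{k:np.round(c[k],4).tolist() for k in c if k not in("color","K")})
E
```

```text
pics
{'clock': 0.0, 'joint_pos': array([-1.28301605e+00,  2.41452139e-01,  3.70382316e-03,  1.33519570e+00,
        1.48498202e-05,  1.57081814e+00]), 'joint_vel': array([ 0.00058177, -0.000477  ,  0.00125583,  0.0005411 , -0.00034291,
        0.00019063]), 'tau': array([ 6.90427009e-05, -3.72320795e+01,  2.52406114e+01,  1.70915894e-02,
        5.90059031e-06,  2.18049323e-06]), 'eef_pos': array([ 0.14173461, -0.47882212,  0.23038562]), 'tool_rot': array([ 9.89666657e-01,  1.43383242e-01, -1.46646114e-04, -1.06380799e-03]), 'ft_force': array([ 0.09772813,  0.35856791, -0.00580008]), 'ft_torque': array([-0.00935675,  0.04915238,  0.01633134]), 'grip_width': 0.08528673822876175}
scene [[459.3302735423356, 0.0, 257.35137088828486], [0.0, 459.3302735423356, 193.6427286758989], [0.0, 0.0, 1.0]] {'R': [[0.5394, 0.842, -0.0016], [0.5205, -0.3349, -0.7854], [-0.6619, 0.4229, -0.6189]], 't': [-0.1909, -0.2298, 1.5761]}
side [[375.7440807137093, 0.0, 258.9767335778349], [0.0, 375.7440807137093, 189.92587066018714], [0.0, 0.0, 1.0]] {'R': [[-0.9909, -0.1337, 0.0132], [-0.0798, 0.5068, -0.8583], [0.1081, -0.8516, -0.5129]], 't': [0.5076, 0.1586, 1.0676]}
wrist [[322.1335208960022, 0.0, 255.92826250057487], [0.0, 322.1335208960022, 188.05960985207025], [0.0, 0.0, 1.0]] {'T_tool_cam': [[0.0008, -0.9601, -0.2796, 0.0706], [1.0, 0.001, -0.0006, -0.0001], [0.0008, -0.2796, 0.9601, -0.1434], [0.0, 0.0, 0.0, 1.0]]}
```

View pics/scene0.png

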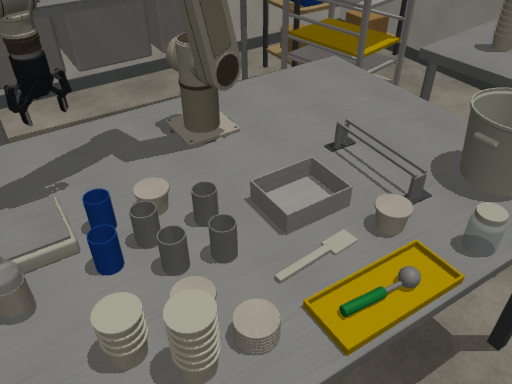

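View pics/side0.png

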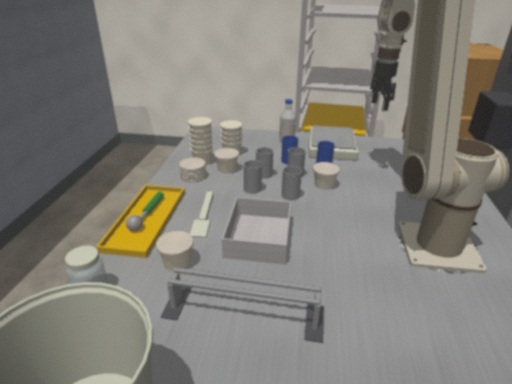

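View pics/wrist0.png

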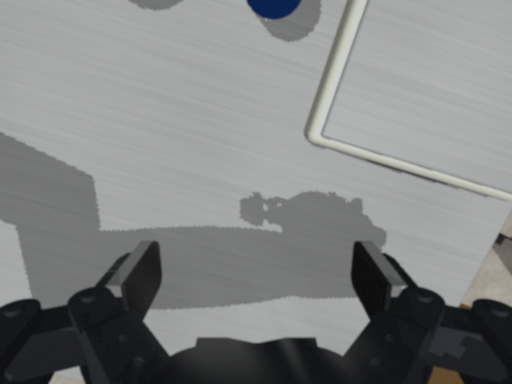

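The scene view shows four grey steel beakers at about (205,204), (146,224), (174,250) and (223,238). Two blue look-alikes stand at (100,212) and (106,250). The pan is at (300,193), the paddle at (318,256) and the rail at (380,160). The tubs are near (152,196), (193,298) and (392,214). Next I'll enlarge the view and measure.

```bash
cat > h.py <<'E'
import cv2,numpy as np
from workcell import bot,eyes,job
from scipy.spatial.transform import Rotation as Ro
def ray(c,uv):
    d=np.linalg.solve(c["K"],[uv[0],uv[1],1.0])
    if "R" in c: return -c["R"].T@c["t"], c["R"].T@d
    T=c["W"]; return T[:3,3],T[:3,:3]@d
def onz(c,uv,z):
    o,d=ray(c,uv); return o+d*(z-o[2])/d[2]
def proj(c,X):
    X=np.asarray(X,float)
    p=c["R"]@X+c["t"] if "R" in c else (lambda T:T[:3,:3].T@(X-T[:3,3]))(c["W"])
    q=c["K"]@p; return q[:2]/q[2]
def cam(n):
    if n!="wrist": return eyes.camera(n)
    s=bot.get_obs(); c=eyes.camera(n)
    M=np.eye(4); M[:3,:3]=Ro.from_quat(s["tool_rot"]).as_matrix(); M[:3,3]=s["eef_pos"]
    c["W"]=M@c["T_tool_cam"]; return c
def save(c,name,box=None,k=1):
    im=c["color"][:,:,::-1]
    if box: x0,y0,x1,y1=box; im=im[y0:y1,x0:x1]
    if k!=1: im=cv2.resize(im,None,fx=k,fy=k,interpolation=cv2.INTER_CUBIC)
    cv2.imwrite("pics/"+name,im)
E
python3 - <<'E'
from h import *
a=cam("scene"); b=cam("side")
save(a,"s_beak.png",(80,160,280,310),4); save(a,"s_pan.png",(240,110,440,290),4)
save(b,"d_beak.png",(160,110,360,260),4); save(b,"d_pan.png",(150,180,350,345),4)
E
```

```text
(no output)
```

View pics/s_beak.png

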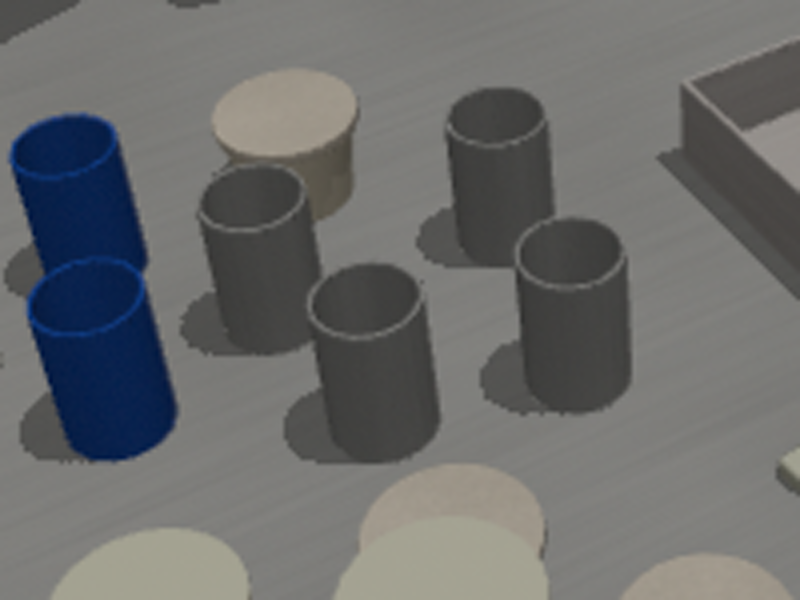

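View pics/s_pan.png

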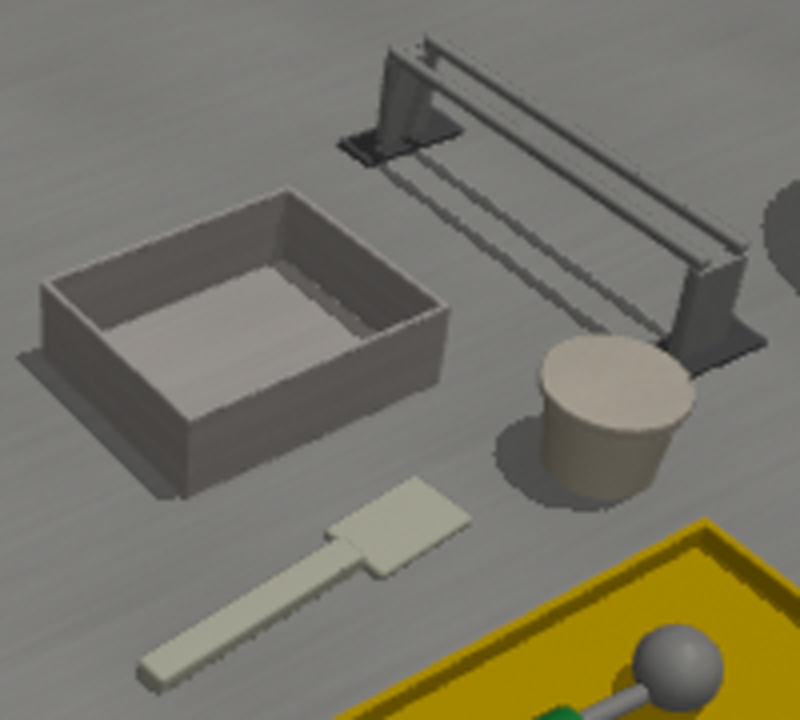

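View pics/d_beak.png

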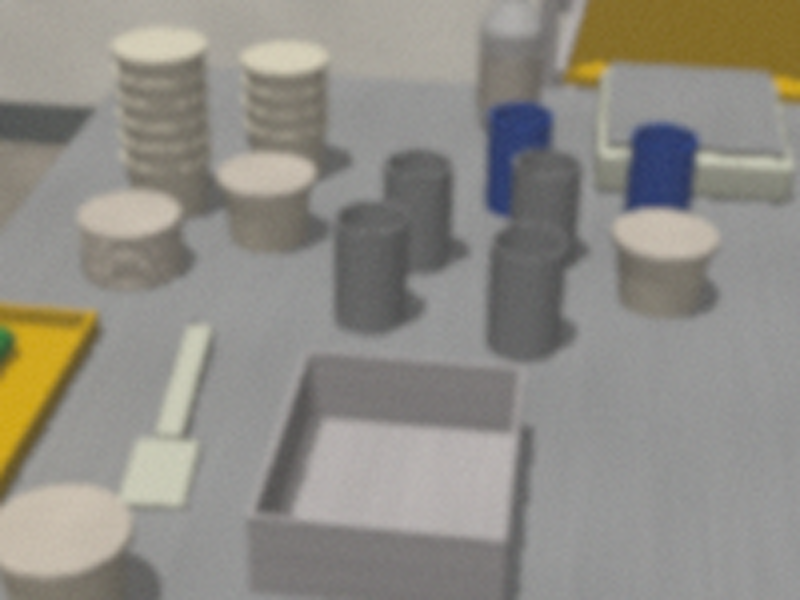

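View pics/d_pan.png

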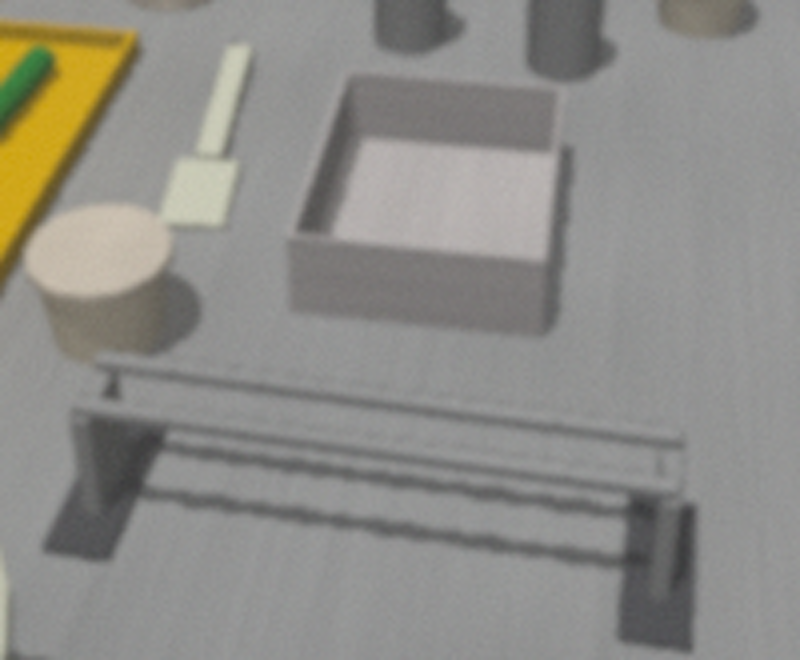

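Run:
```python
from h import *
a=cam("scene"); b=cam("side")
A=lambda u,v:(80+u/4,160+v/4); P=lambda u,v:(240+u/4,110+v/4); Q=lambda u,v:(150+u/4,180+v/4); D=lambda u,v:(160+u/4,110+v/4)
p=lambda *x:print(x[0],np.round(x[1],3))
for n,u,v in [("A",497,116),("B",253,197),("C",366,301),("D",571,252)]: p("beak "+n,onz(a,A(u,v),.1))
for n,u,v in [("d1",418,166),("d2",373,218),("d3",546,164),("d4",529,240)]: p("beak side "+n,onz(b,D(u,v),.1))
for u,v in [(43,287),(289,191),(448,308),(188,420)]: p("pan",onz(a,P(u,v),.065))
for u,v in [(350,75),(562,90),(549,263),(290,238)]: p("panside",onz(b,Q(u,v),.065))
for u,v in [(392,54),(705,267),(428,40),(745,250)]: p("rail",onz(a,P(u,v),.09))
for u,v in [(98,362),(684,440),(76,408),(684,493)]: p("railside",onz(b,Q(u,v),.09))
for u,v in [(139,660),(163,675),(417,477),(471,518),(382,572),(327,535)]: p("pad",onz(a,P(u,v),.01))
for u,v in [(228,42),(253,46),(182,157),(240,160),(224,228),(163,222)]: p("padside",onz(b,Q(u,v),.01))
p("tub_c",onz(a,A(285,112),.068));p("tub_b",onz(a,A(455,510),.068));p("tub_a",onz(a,P(616,382),.068))
p("blue",onz(a,A(65,145),.1));p("blue",onz(a,A(87,296),.1))
```

```text
beak A [ 0.436 -0.209  0.1  ]
beak B [ 0.428 -0.365  0.1  ]
beak C [ 0.545 -0.346  0.1  ]
beak D [ 0.571 -0.232  0.1  ]
beak side d1 [ 0.538 -0.333  0.1  ]
beak side d2 [ 0.563 -0.224  0.1  ]
beak side d3 [ 0.424 -0.356  0.1  ]
beak side d4 [ 0.431 -0.205  0.1  ]
pan [ 0.433 -0.071  0.065]
pan [0.431 0.136 0.065]
pan [0.596 0.139 0.065]
pan [ 0.595 -0.069  0.065]
panside [ 0.587 -0.057  0.065]
panside [ 0.425 -0.061  0.065]
panside [0.421 0.144 0.065]
panside [0.589 0.144 0.065]
rail [0.353 0.295 0.09 ]
rail [0.676 0.284 0.09 ]
rail [0.351 0.333 0.09 ]
rail [0.677 0.321 0.09 ]
railside [0.663 0.299 0.09 ]
railside [0.339 0.31  0.09 ]
railside [0.664 0.335 0.09 ]
railside [0.34  0.347 0.09 ]
pad [ 0.697 -0.173  0.01 ]
pad [ 0.714 -0.168  0.01 ]
pad [0.666 0.059 0.01 ]
pad [0.712 0.062 0.01 ]
pad [ 0.718 -0.013  0.01 ]
pad [ 0.676 -0.021  0.01 ]
padside [ 0.717 -0.179  0.01 ]
padside [ 0.694 -0.176  0.01 ]
padside [ 0.709 -0.008  0.01 ]
padside [ 0.664 -0.011  0.01 ]
padside [0.655 0.072 0.01 ]
padside [0.7   0.072 0.01 ]
tub_c [ 0.32  -0.305  0.068]
tub_b [ 0.678 -0.361  0.068]
tub_a [0.711 0.172 0.068]
blue [ 0.32  -0.443  0.1  ]
blue [ 0.458 -0.473  0.1  ]
```

```bash
python3 -m crank '{"dr":[[0,0,0],[0,0,0],[0,0,0],[0,0,0],[0,0,0],[0,0,0],[0,0,0],[0,0,0]],"travel":[[0,0,-0.06],[0.06,-0.02,-0.12],[0.12,-0.04,-0.12],[0.18,-0.05,-0.12],[0.24,-0.07,-0.12],[0.29,-0.08,-0.12],[0.317,-0.083,-0.12],[0.317,-0.083,-0.12]],"hand":[0.085,0.085,0.085,0.085,0.085,0.085,0.085,0.085]}'
python3 - <<'E'
from h import *
s=bot.get_obs(); print(s["joint_pos"],s["eef_pos"])
c=cam("wrist"); save(c,"w1.png")
E
```

```text
clock: 1.35
eef_pos: [0.4243, -0.3084, 0.3505]
tool_rot: [0.989, 0.146, -0.0, -0.0]
ft_force: [-0.0, -0.0, 0.2]
grip_width: 0.0853
[-6.28676014e-01  2.78315912e-01  3.61340027e-01  1.65474462e+00
  1.56525637e-04  2.22067312e+00] [ 0.42428087 -0.30843116  0.3505485 ]
```

View pics/w1.png

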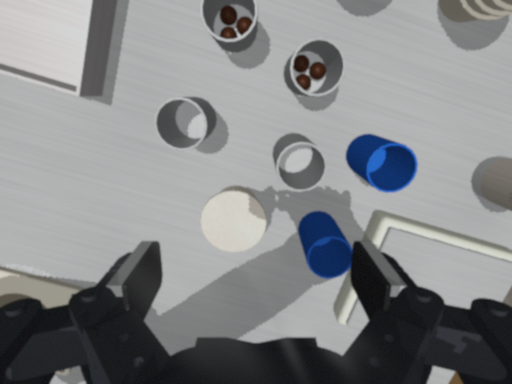

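The wrist view shows three truffles each in the beakers at (229,15) (D) and (317,68) (C). A at (182,122) and B at (298,165) are empty. I'll refine the rim centres.

Run:
```python
from h import *
c=cam("wrist"); np.savez("w1.npz",color=c["color"],K=c["K"],W=c["W"])
for n,xy in dict(A=(.434,-.207),B=(.426,-.36),C=(.541,-.34),D=(.567,-.228)).items(): print(n,proj(c,(*xy,.1)),proj(c,(*xy,0)))
im=c["color"][:,:,::-1].copy()
for n,xy in dict(A=(.434,-.207),B=(.426,-.36),C=(.541,-.34),D=(.567,-.228)).items():
    t=np.linspace(0,6.28,60); pts=np.array([proj(c,(xy[0]+.032*np.cos(q),xy[1]+.032*np.sin(q),.1)) for q in t]).round().astype(int)
    cv2.polylines(im,[pts],True,(0,255,0),1)
cv2.imwrite("pics/w1o.png",cv2.resize(im[0:210,140:360],None,fx=3,fy=2.8))
```

```text
A [177.49402957 120.68203943] [193.17297252 115.36469894]
B [296.0628903  162.85684388] [288.41005003 149.55299346]
C [311.69818432  63.48270063] [300.28126536  69.7675521 ]
D [223.10699014   7.87066081] [230.22623498  26.26675242]
```

View pics/w1o.png

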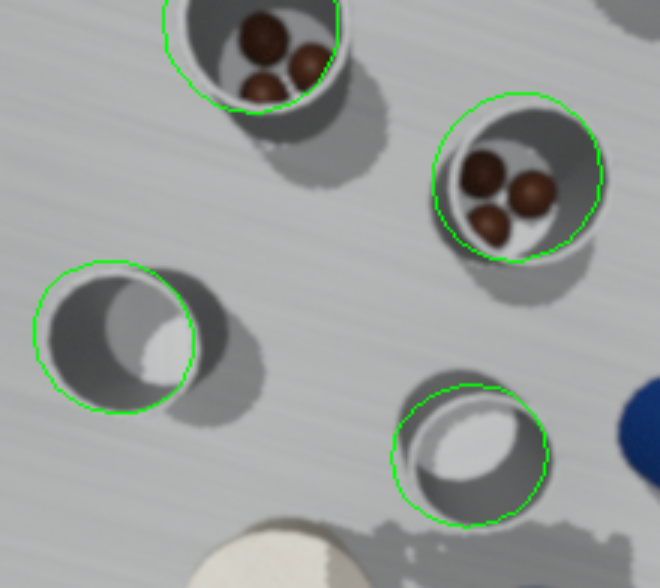

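Run:
```python
from h import *
z=np.load("w1.npz"); c={k:z[k] for k in z}
Bk=dict(A=(.436,-.209),B=(.428,-.365),C=(.545,-.346),D=(.571,-.232))
out=[]
im=cv2.resize(c["color"][:,:,::-1],None,fx=6,fy=6,interpolation=cv2.INTER_CUBIC)
for n,xy in Bk.items():
    t=np.linspace(0,6.28,60); pts=np.array([proj(c,(xy[0]+.032*np.cos(q),xy[1]+.032*np.sin(q),.1)) for q in t])
    cv2.polylines(im,[((pts+.5)*6).round().astype(int)],True,(0,255,0),1)
    x,y=(proj(c,(*xy,.1))*6).astype(int); x0=x-200; y0=max(0,y-200)
    p=im[y0:y0+400,x0:x0+400]; out.append(cv2.resize(p,(300,300)))
cv2.imwrite("pics/w1p.png",np.vstack([np.hstack(out[:2]),np.hstack(out[2:])]))
```

```text
(no output)
```

View pics/w1p.png

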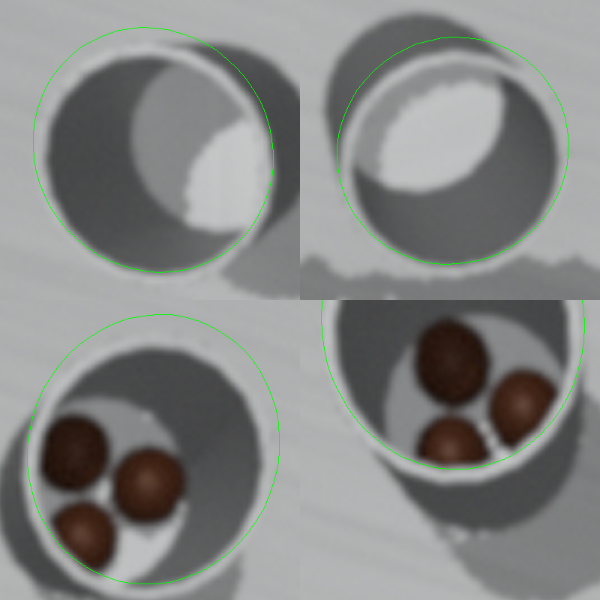

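```bash
cat >> h.py <<'E'
def down(azx):  # tool down, tool x at azimuth azx
    x=np.array([np.cos(azx),np.sin(azx),0]); z=np.array([0,0,-1.]); return np.stack([x,np.cross(z,x),z],1)
def tilt(az,t,roll=0): # tool z towards azimuth az, t below horizontal, tool x back/down (camera below), then roll about tool z
    z=np.array([np.cos(az)*np.cos(t),np.sin(az)*np.cos(t),-np.sin(t)])
    y=np.array([np.sin(az),-np.cos(az),0])*-1   # matches down(az+pi)
    x=np.cross(y,z); R=np.stack([x,y,z],1); return R@Ro.from_rotvec([0,0,roll]).as_matrix()
def go(pos,R=None):
    s=bot.get_obs(); R0=Ro.from_quat(s["tool_rot"]).as_matrix()
    tr=R0.T@(np.array(pos)-s["eef_pos"]); R=R0 if R is None else R
    dr=Ro.from_matrix(R0.T@R).as_rotvec()
    print("travel",tr.round(4),"dr",dr.round(3),"rows>=",max(np.linalg.norm(tr)/.0625,np.linalg.norm(dr)/.187).round(1))
def show():
    s=bot.get_obs(); print(round(s["clock"],2),"q",s["joint_pos"].round(3),"p",s["eef_pos"].round(4),"F",s["ft_force"].round(1),"g",round(s["grip_width"],4)); print(Ro.from_quat(s["tool_rot"]).as_matrix().round(3).tolist())
E
python3 - <<'E'
from h import *
print(down(np.pi).round(2).tolist(),tilt(0,np.pi/2).round(2).tolist())
go((.433,-.2095,.2),down(np.pi))
E
```

```text
[[-1.0, 0.0, 0.0], [0.0, 1.0, 0.0], [0.0, 0.0, -1.0]] [[-1.0, 0.0, 0.0], [0.0, 1.0, 0.0], [-0.0, 0.0, -1.0]]
travel [ 0.039 -0.093  0.151] dr [-1.000e-03 -0.000e+00 -2.853e+00] rows>= 15.3
```

```bash
python3 -m crank '{"dr":[[0,0,-0.18],[0,0,-0.36],[0,0,-0.54],[0,0,-0.72],[0,0,-0.9],[0,0,-1.08],[0,0,-1.26],[0,0,-1.44],[0,0,-1.62],[0,0,-1.8]],"travel":[[0.01,-0.02,0.01],[0.02,-0.05,0.02],[0.04,-0.093,0.05],[0.039,-0.093,0.08],[0.039,-0.093,0.11],[0.039,-0.093,0.14],[0.039,-0.093,0.151],[0.039,-0.093,0.151],[0.039,-0.093,0.151],[0.039,-0.093,0.151]],"hand":[0.085,0.085,0.085,0.085,0.085,0.085,0.085,0.085,0.085,0.085]}'
python3 - <<'E'
from h import *
show(); go((.433,-.2095,.14),down(np.pi))
E
```

```text
clock: 2.7
eef_pos: [0.4322, -0.2108, 0.2006]
tool_rot: [0.501, 0.865, -0.0, 0.0]
ft_force: [-0.2, 0.1, -0.5]
grip_width: 0.0851
2.7 q [-0.454  0.219 -0.104  1.247 -0.     0.597] p [ 0.4322 -0.2108  0.2006] F [-0.2  0.1 -0.5] g 0.0851
[[-0.497, 0.868, 0.0], [0.868, 0.497, -0.0], [-0.0, -0.0, -1.0]]
travel [0.0008 0.0014 0.0606] dr [-0.     0.    -1.051] rows>= 5.6
```

```bash
python3 -m crank '{"dr":[[0,0,-0.18],[0,0,-0.36],[0,0,-0.54],[0,0,-0.72],[0,0,-0.9],[0,0,-1.051],[0,0,-1.051],[0,0,-1.051],[0,0,-1.051],[0,0,-1.051]],"travel":[[0.001,0.001,0.01],[0.001,0.001,0.02],[0.001,0.001,0.03],[0.001,0.001,0.04],[0.001,0.001,0.05],[0.001,0.001,0.06],[0.001,0.001,0.08],[0.001,0.001,0.11],[0.001,0.001,0.14],[0.001,0.001,0.1456]],"hand":[0.085,0.085,0.085,0.085,0.085,0.085,0.085,0.085,0.085,0.085]}'
python3 -m crank '{"dr":[[0,0,0],[0,0,0],[0,0,0],[0,0,0]],"travel":[[0,0,0],[0,0,0],[0,0,0],[0,0,0]],"hand":[0.04,0.04,0.04,0.04]}'
python3 - <<'E'
from h import *
show()
E
```

```text
clock: 3.95
eef_pos: [0.4312, -0.2086, 0.0534]
tool_rot: [0.003, 1.0, 0.001, -0.002]
ft_force: [-0.4, -0.3, 0.3]
grip_width: 0.0848
clock: 4.45
eef_pos: [0.4348, -0.2091, 0.0561]
tool_rot: [0.001, 1.0, -0.001, 0.001]
ft_force: [-1.0, -1.2, 6.1]
grip_width: 0.0621
4.45 q [-0.448  0.359 -0.327  0.882 -0.001 -0.445] p [ 0.4348 -0.2091  0.0561] F [-1.  -1.2  6.1] g 0.0621
[[-1.0, 0.003, 0.003], [0.003, 1.0, -0.002], [-0.003, -0.002, -1.0]]
```

```bash
python3 -m crank '{"dr":[[0,0,0],[0,0,0],[0,0,0],[0,0,0],[0,0,0],[0,0,0],[0,0,0],[0,0,0],[0,0,0],[0,0,0]],"travel":[[0,0,-0.02],[0,0,-0.07],[0,0,-0.13],[-0.01,0.05,-0.16],[-0.03,0.11,-0.18],[-0.06,0.165,-0.2],[-0.08,0.22,-0.2],[-0.1,0.275,-0.2],[-0.12,0.33,-0.2],[-0.14,0.385,-0.2]],"hand":[0.04,0.04,0.04,0.04,0.04,0.04,0.04,0.04,0.04,0.04]}'
python3 -m crank '{"dr":[[0,0,0],[0,0,0],[0,0,0],[0,0,0],[0,0,0],[0,0,0]],"travel":[[-0.02,0.05,0],[-0.04,0.1,0],[-0.055,0.13,0],[-0.055,0.13,0],[-0.055,0.13,0],[-0.055,0.13,0]],"hand":[0.04,0.04,0.04,0.04,0.04,0.04]}'
python3 - <<'E'
from h import *
show(); c=cam("wrist"); save(c,"w2.png"); np.savez("w2.npz",color=c["color"],K=c["K"],W=c["W"])
a=cam("scene"); save(a,"s2.png",(110,100,470,300),2)
E
```

```text
clock: 5.7
eef_pos: [0.5748, 0.1784, 0.2544]
tool_rot: [0.001, 1.0, -0.0, -0.0]
ft_force: [0.9, 0.3, -0.8]
grip_width: 0.0622
clock: 6.45
eef_pos: [0.6299, 0.305, 0.2553]
tool_rot: [0.002, 1.0, -0.0, 0.0]
ft_force: [0.0, 0.0, -1.6]
grip_width: 0.0621
6.45 q [ 0.451  0.68   0.751  1.642 -0.     0.455] p [0.6299 0.305  0.2553] F [ 0.   0.  -1.6] g 0.0621
[[-1.0, 0.004, 0.0], [0.004, 1.0, -0.0], [-0.0, -0.0, -1.0]]
```

View pics/w2.png

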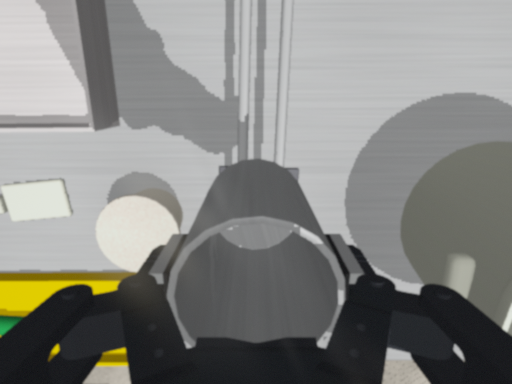

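View pics/s2.png

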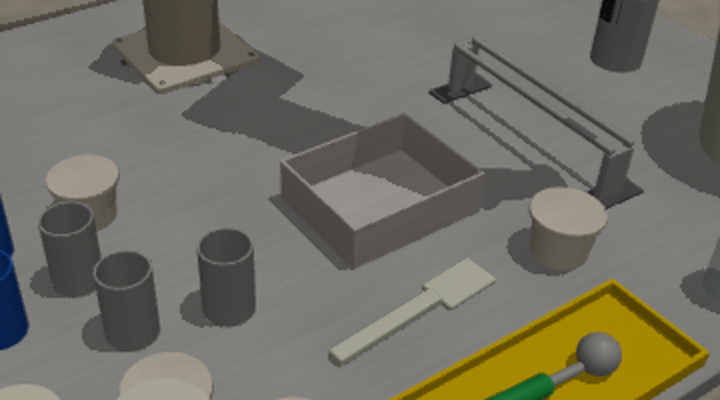

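Run:
```python
from h import *
z=np.load("w2.npz"); c={k:z[k] for k in z}
save(c,"w2z.png",(200,0,330,180),4)
g=cv2.cvtColor(c["color"],cv2.COLOR_RGB2GRAY)
for r in (20,80,140): print(r,g[r,225:305].tolist())
```

```text
20 [168, 145, 139, 138, 138, 139, 138, 139, 148, 172, 187, 190, 191, 186, 172, 159, 165, 178, 187, 193, 196, 198, 197, 192, 180, 166, 174, 186, 190, 189, 190, 184, 166, 145, 137, 137, 136, 136, 137, 137, 147, 170, 185, 189, 189, 189, 189, 189, 189, 189, 189, 189, 189, 189, 185, 166, 146, 152, 169, 183, 191, 194, 194, 196, 193, 187, 175, 171, 179, 186, 188, 187, 187, 188, 188, 188, 188, 187, 187, 186]
80 [144, 141, 139, 139, 139, 139, 140, 140, 149, 174, 188, 192, 188, 173, 161, 167, 181, 190, 195, 198, 201, 197, 188, 172, 163, 177, 189, 192, 188, 169, 148, 140, 141, 139, 139, 140, 140, 141, 149, 174, 189, 193, 193, 193, 193, 192, 193, 193, 192, 193, 193, 188, 169, 150, 155, 171, 185, 192, 195, 198, 198, 194, 182, 170, 178, 189, 193, 192, 193, 192, 192, 192, 192, 193, 193, 193, 193, 192, 193, 193]
140 [141, 141, 140, 140, 141, 141, 141, 140, 140, 141, 140, 137, 130, 127, 131, 136, 137, 139, 137, 135, 132, 125, 137, 169, 188, 193, 193, 188, 169, 147, 140, 140, 140, 139, 139, 139, 139, 149, 173, 188, 192, 191, 192, 192, 192, 191, 191, 191, 187, 169, 151, 159, 176, 188, 195, 199, 202, 201, 192, 178, 174, 182, 189, 191, 191, 191, 190, 190, 191, 190, 190, 190, 190, 190, 189, 190, 190, 190, 190, 190]
```

View pics/w2z.png

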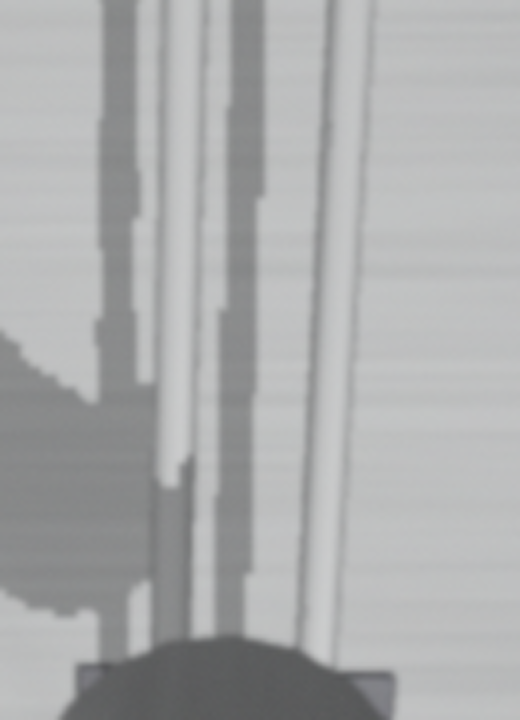

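Run:
```python
from h import *
z=np.load("w2.npz"); c={k:z[k] for k in z}
for r,u,v in [(20,245,286.3),(80,243.9,283.4),(140,241.8,280)]:
    a=onz(c,(u,r),.09); b=onz(c,(v,r),.09); print(a.round(4),b.round(4),((a+b)/2).round(4))
# far/near rail ends in scene
a=cam("scene"); save(a,"s2r.png",(320,110,440,210),6)
```

```text
[0.4965 0.2961 0.09  ] [0.4966 0.3319 0.09  ] [0.4966 0.314  0.09  ]
[0.5459 0.2945 0.09  ] [0.546  0.3304 0.09  ] [0.5459 0.3125 0.09  ]
[0.6003 0.2917 0.09  ] [0.6004 0.3283 0.09  ] [0.6004 0.31   0.09  ]
```

View pics/s2r.png

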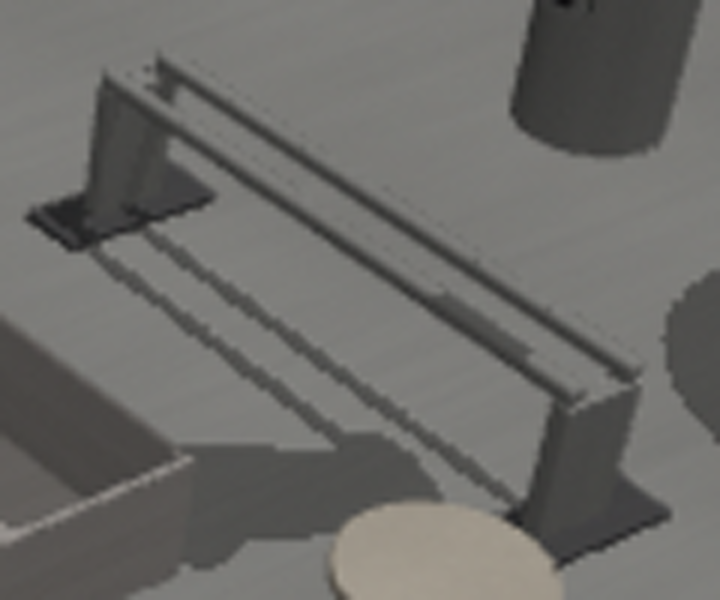

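```bash
python3 -m crank '{"dr":[[0,0,0],[0,0,0],[0,0,0],[0,0,0],[0,0,0],[0,0,0],[0,0,0]],"travel":[[0.001,0.004,0.03],[0.001,0.004,0.06],[0.001,0.004,0.085],[0.001,0.004,0.098],[0.001,0.004,0.104],[0.001,0.004,0.107],[0.001,0.004,0.108]],"hand":[0.04,0.04,0.04,0.04,0.04,0.04,0.04]}'
python3 - <<'E'
from h import *
show()
E
```

```text
clock: 7.48
eef_pos: [0.6296, 0.3104, 0.1476]
tool_rot: [0.001, 1.0, 0.0, 0.001]
ft_force: [0.0, 0.6, -2.3]
grip_width: 0.0622
7.47 q [ 0.458  0.694  0.501  1.376 -0.     0.461] p [0.6296 0.3104 0.1476] F [ 0.   0.6 -2.3] g 0.0622
[[-1.0, 0.003, 0.002], [0.003, 1.0, 0.001], [-0.002, 0.001, -1.0]]
```

```bash
python3 -m crank '{"dr":[[0,0,0],[0,0,0],[0,0,0],[0,0,0]],"travel":[[0,-0.001,0.001],[0,-0.001,0.002],[0,-0.001,0.002],[0,-0.001,0.002]],"hand":[0.04,0.04,0.04,0.04]}'
```

```text
clock: 7.98
eef_pos: [0.6296, 0.3092, 0.1461]
tool_rot: [0.001, 1.0, 0.0, 0.001]
ft_force: [-0.5, -1.7, 5.7]
grip_width: 0.0625
```

```bash
python3 -m crank '{"dr":[[0,0,0],[0,0,0],[0,0,0],[0,0,0],[0,0,0],[0,0,0],[0,0,0],[0,0,0],[0,0,0]],"travel":[[0,0,0],[0,0,0],[0,0,0],[0,0,0],[0,0,-0.01],[0,0,-0.03],[0,0,-0.06],[0,0,-0.09],[0,0,-0.1]],"hand":[0.07,0.085,0.085,0.085,0.085,0.085,0.085,0.085,0.085]}'
python3 - <<'E'
from h import *
show();a=cam("scene"); save(a,"s3.png",(240,60,500,260),3)
c=cam("wrist"); save(c,"w3.png")
go((.425,-.366,.246))
E
```

```text
clock: 9.1
eef_pos: [0.6302, 0.3097, 0.2482]
tool_rot: [0.001, 1.0, 0.001, 0.002]
ft_force: [0.4, -0.3, -0.2]
grip_width: 0.0854
9.1 q [0.457 0.678 0.73  1.617 0.    0.46 ] p [0.6302 0.3097 0.2482] F [ 0.4 -0.3 -0.2] g 0.0854
[[-1.0, 0.003, 0.005], [0.003, 1.0, 0.002], [-0.005, 0.002, -1.0]]
travel [ 0.2029 -0.6761 -0.0011] dr [0. 0. 0.] rows>= 11.3
```

View pics/s3.png

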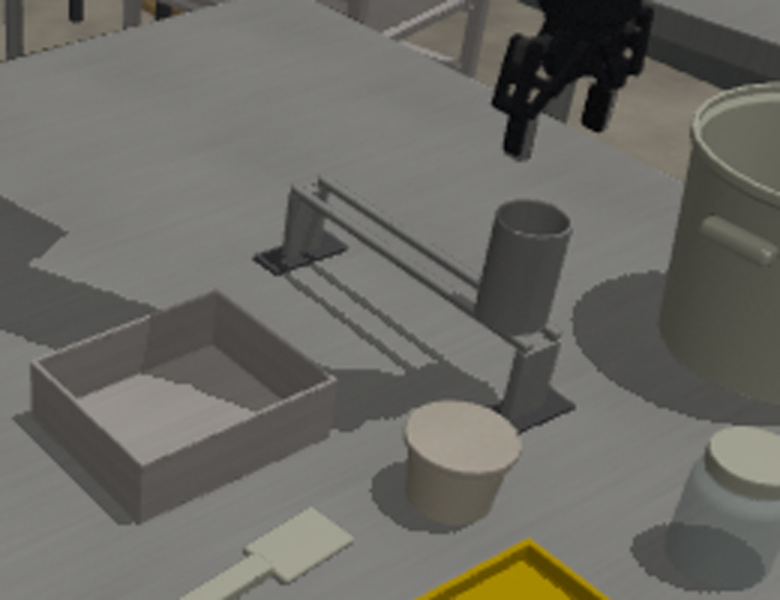

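View pics/w3.png

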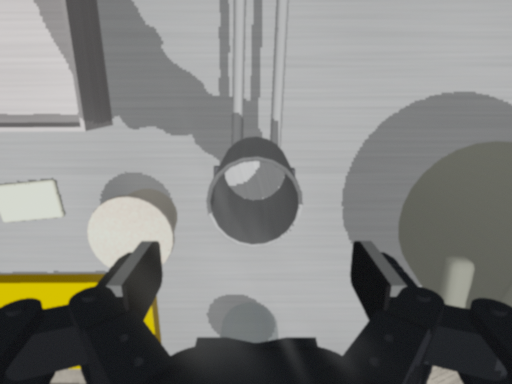

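Beaker A stands upright on the far slot at scene (390,150). Next is B.

```bash
python3 -m crank '{"dr":[[0,0,0],[0,0,0],[0,0,0],[0,0,0],[0,0,0],[0,0,0],[0,0,0],[0,0,0],[0,0,0],[0,0,0]],"travel":[[0.01,-0.04,0],[0.03,-0.1,0],[0.05,-0.16,0],[0.07,-0.22,0],[0.09,-0.28,0],[0.11,-0.34,0],[0.125,-0.4,0],[0.14,-0.46,0],[0.16,-0.52,0],[0.175,-0.58,0]],"hand":[0.085,0.085,0.085,0.085,0.085,0.085,0.085,0.085,0.085,0.085]}'
python3 - <<'E'
from h import *
show();go((.425,-.366,.055),down(np.pi))
E
```

```text
clock: 10.45
eef_pos: [0.4515, -0.2692, 0.2433]
tool_rot: [0.001, 1.0, 0.001, -0.001]
ft_force: [0.1, -0.2, 0.3]
grip_width: 0.0849
10.45 q [-0.538  0.289  0.101  1.385  0.    -0.535] p [ 0.4515 -0.2692  0.2433] F [ 0.1 -0.2  0.3] g 0.0849
[[-1.0, 0.003, -0.002], [0.003, 1.0, 0.001], [0.002, 0.001, -1.0]]
travel [ 0.0258 -0.0971  0.1882] dr [ 0.001 -0.002 -0.003] rows>= 3.4
```

```bash
python3 -m crank '{"dr":[[0,0,0],[0,0,0],[0,0,0],[0,0,0],[0,0,0],[0,0,0],[0,0,0],[0,0,0],[0,0,0],[0,0,0]],"travel":[[0.015,-0.05,0.03],[0.026,-0.098,0.07],[0.026,-0.098,0.11],[0.026,-0.098,0.15],[0.026,-0.098,0.18],[0.026,-0.098,0.188],[0.026,-0.098,0.188],[0.026,-0.098,0.188],[0.026,-0.098,0.188],[0.026,-0.098,0.188]],"hand":[0.085,0.085,0.085,0.085,0.085,0.085,0.04,0.04,0.04,0.04]}'
python3 - <<'E'
from h import *
show();go((.549,.312,.256),down(np.pi))
E
```

```text
clock: 11.7
eef_pos: [0.4273, -0.3661, 0.0575]
tool_rot: [0.001, 1.0, -0.0, 0.001]
ft_force: [1.2, 0.1, 0.1]
grip_width: 0.0617
11.7 q [-0.708  0.493 -0.102  0.974  0.    -0.706] p [ 0.4273 -0.3661  0.0575] F [1.2 0.1 0.1] g 0.0617
[[-1.0, 0.003, 0.001], [0.003, 1.0, -0.001], [-0.001, -0.001, -1.0]]
travel [-0.1201  0.6782 -0.199 ] dr [-0.001  0.001 -0.003] rows>= 11.5
```

```bash
python3 -m crank '{"dr":[[0,0,0],[0,0,0],[0,0,0],[0,0,0],[0,0,0],[0,0,0],[0,0,0],[0,0,0],[0,0,0],[0,0,0]],"travel":[[0,0,-0.03],[0,0,-0.08],[0,0.02,-0.13],[-0.01,0.07,-0.16],[-0.02,0.13,-0.18],[-0.03,0.19,-0.199],[-0.04,0.25,-0.199],[-0.06,0.31,-0.199],[-0.08,0.37,-0.199],[-0.09,0.43,-0.199]],"hand":[0.04,0.04,0.04,0.04,0.04,0.04,0.04,0.04,0.04,0.04]}'
python3 -m crank '{"dr":[[0,0,0],[0,0,0],[0,0,0],[0,0,0],[0,0,0],[0,0,0],[0,0,0]],"travel":[[-0.01,0.06,0],[-0.02,0.12,0],[-0.025,0.18,0],[-0.03,0.235,0],[-0.03,0.247,0],[-0.03,0.247,0],[-0.03,0.247,0]],"hand":[0.04,0.04,0.04,0.04,0.04,0.04,0.04]}'
python3 - <<'E'
from h import *
show();go((.549,.312,.148),down(np.pi))
E
```

```text
clock: 12.95
eef_pos: [0.5185, 0.0652, 0.2561]
tool_rot: [0.001, 1.0, -0.0, 0.001]
ft_force: [0.8, -0.2, -0.0]
grip_width: 0.0618
clock: 13.82
eef_pos: [0.5487, 0.3086, 0.256]
tool_rot: [0.002, 1.0, -0.0, -0.0]
ft_force: [-0.7, -0.5, -1.8]
grip_width: 0.0619
13.82 q [ 0.513  0.504  0.454  1.521 -0.     0.517] p [0.5487 0.3086 0.256 ] F [-0.7 -0.5 -1.8] g 0.0619
[[-1.0, 0.004, -0.0], [0.004, 1.0, -0.001], [0.0, -0.001, -1.0]]
travel [-0.0003  0.0034  0.108 ] dr [-0.001 -0.    -0.004] rows>= 1.7
```

```bash
python3 -m crank '{"dr":[[0,0,0],[0,0,0],[0,0,0],[0,0,0],[0,0,0],[0,0,0],[0,0,0],[0,0,0]],"travel":[[0,0.003,0.03],[0,0.003,0.06],[0,0.003,0.085],[0,0.003,0.098],[0,0.003,0.104],[0,0.003,0.107],[0,0.003,0.109],[0,0.003,0.109]],"hand":[0.04,0.04,0.04,0.04,0.04,0.04,0.04,0.04]}'
```

```text
clock: 14.82
eef_pos: [0.549, 0.3133, 0.1474]
tool_rot: [0.001, 1.0, 0.0, 0.001]
ft_force: [0.3, -0.5, -0.2]
grip_width: 0.0618
```

```bash
python3 -m crank '{"dr":[[0,0,0],[0,0,0],[0,0,0],[0,0,0]],"travel":[[0,-0.001,0.001],[0,-0.001,0.0015],[0,-0.001,0.0015],[0,-0.001,0.0015]],"hand":[0.04,0.04,0.04,0.04]}'
```

```text
clock: 15.32
eef_pos: [0.5491, 0.3132, 0.1474]
tool_rot: [0.001, 1.0, 0.001, 0.001]
ft_force: [-1.8, 0.3, 6.1]
grip_width: 0.0618
```

```bash
python3 -m crank '{"dr":[[0,0,0],[0,0,0],[0,0,0],[0,0,0],[0,0,0],[0,0,0],[0,0,0],[0,0,0],[0,0,0]],"travel":[[0,0,0],[0,0,0],[0,0,0],[0,0,0],[0,0,-0.01],[0,0,-0.03],[0,0,-0.07],[0,0,-0.12],[0,-0.05,-0.15]],"hand":[0.07,0.085,0.085,0.085,0.085,0.085,0.085,0.085,0.085]}'
python3 - <<'E'
from h import *
show();a=cam("scene"); save(a,"s4.png",(110,60,470,310),2)
d=cam("side"); save(d,"d4.png",(140,120,360,345),3)
az=np.arctan2(-.232,.569); t=np.radians(40); R=tilt(az,t)
G=np.array([.569,-.232,.08]); print(R.round(3).tolist(), "pre",G+.024*R[:,2]-.13*R[:,2])
go((.46,-.187,.25),R)
E
```

```text
clock: 16.45
eef_pos: [0.5491, 0.2645, 0.2983]
tool_rot: [-0.001, 1.0, 0.001, 0.002]
ft_force: [0.7, -0.1, 0.1]
grip_width: 0.085
16.45 q [4.490e-01 4.540e-01 4.830e-01 1.595e+00 1.000e-03 4.470e-01] p [0.5491 0.2645 0.2983] F [ 0.7 -0.1  0.1] g 0.085
[[-1.0, -0.002, 0.004], [-0.002, 1.0, 0.003], [-0.004, 0.003, -1.0]]
[[-0.595, 0.378, 0.709], [0.243, 0.926, -0.289], [-0.766, 0.0, -0.643]] pre [ 0.4938092  -0.20134224  0.14813549]
travel [ 0.0879 -0.4471  0.0496] dr [ 0.17  -0.853  0.354] rows>= 7.3
```

View pics/s4.png

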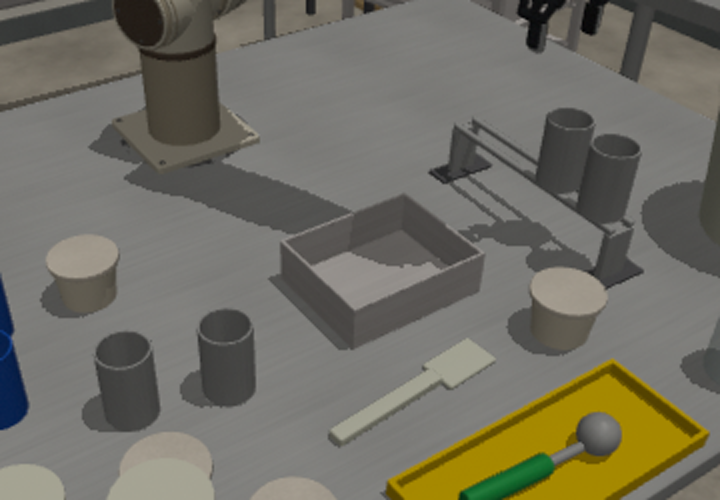

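View pics/d4.png

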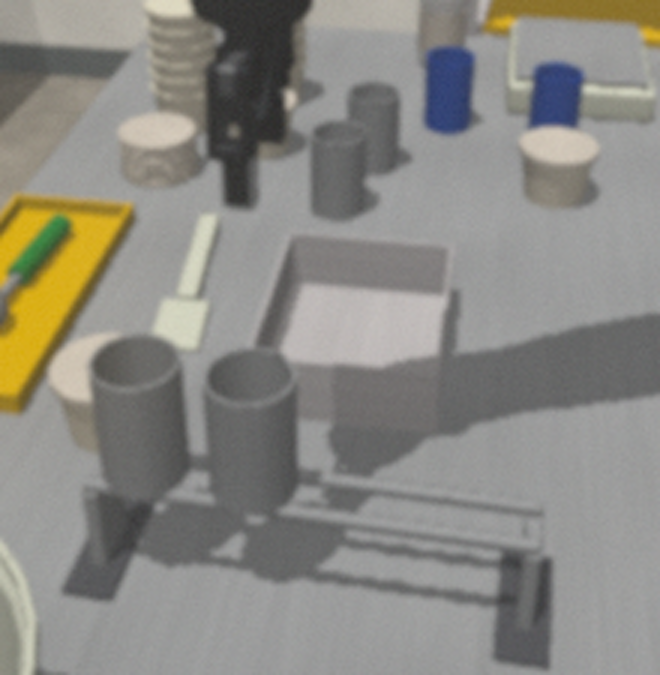

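Both empty beakers stand upright on the rail. Scene (568,115)/2 and (610,145)/2 in this crop, and the side view agrees. Now a tilted approach to D, which is filled.

```bash
python3 -m crank '{"dr":[[0.01,-0.05,0.02],[0.035,-0.17,0.07],[0.055,-0.28,0.12],[0.08,-0.39,0.16],[0.1,-0.5,0.21],[0.12,-0.61,0.25],[0.145,-0.73,0.3],[0.17,-0.853,0.354],[0.17,-0.853,0.354],[0.17,-0.853,0.354]],"travel":[[0.005,-0.03,0],[0.02,-0.09,0],[0.03,-0.15,0],[0.045,-0.21,0],[0.055,-0.27,0.01],[0.065,-0.33,0.02],[0.075,-0.39,0.04],[0.088,-0.447,0.05],[0.088,-0.447,0.05],[0.088,-0.447,0.05]],"hand":[0.085,0.085,0.085,0.085,0.085,0.085,0.085,0.085,0.085,0.085]}'
python3 - <<'E'
from h import *
show()
az=np.arctan2(-.232,.569); t=np.radians(40); R=tilt(az,t)
G=np.array([.569,-.232,.08]);P=G+.024*R[:,2]; print(P)
go(P-.13*R[:,2],R);go(P,R)
c=cam("wrist"); save(c,"w5.png"); print(proj(c,(.569,-.232,.1)))
E
```

```text
clock: 17.8
eef_pos: [0.4595, -0.1852, 0.2461]
tool_rot: [0.172, 0.891, -0.083, 0.411]
ft_force: [1.0, 0.7, 1.4]
grip_width: 0.0848
17.8 q [-0.378 -0.304 -0.87   0.14  -0.009  0.   ] p [ 0.4595 -0.1852  0.2461] F [1.  0.7 1.4] g 0.0848
[[-0.602, 0.375, 0.705], [0.239, 0.927, -0.289], [-0.762, -0.005, -0.648]]
[ 0.58602433 -0.23894138  0.0645731 ]
travel [ 0.05   -0.0016  0.0923] dr [-0.001 -0.007  0.006] rows>= 1.7
travel [ 0.0491 -0.0014  0.2223] dr [-0.001 -0.007  0.006] rows>= 3.6
[254.2524683  132.27787387]
```

View pics/w5.png

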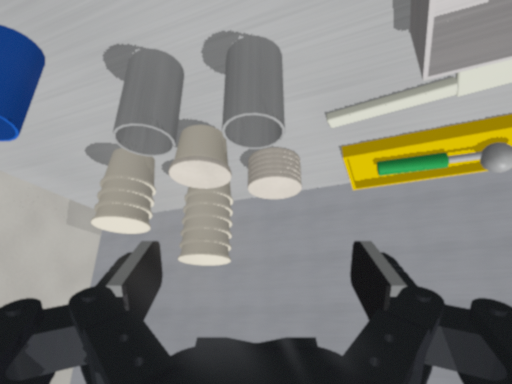

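D's rim sits at (253,130), within 2 px of the prediction, so I approach.

```bash
python3 -m crank '{"dr":[[0,0,0],[0,-0.007,0.006],[0,-0.007,0.006],[0,-0.007,0.006],[0,-0.007,0.006],[0,-0.007,0.006],[0,-0.007,0.006],[0,-0.007,0.006]],"travel":[[0.025,-0.001,0.045],[0.05,-0.001,0.09],[0.05,-0.001,0.12],[0.049,-0.001,0.15],[0.049,-0.001,0.18],[0.049,-0.001,0.205],[0.049,-0.001,0.222],[0.049,-0.001,0.222]],"hand":[0.085,0.085,0.085,0.085,0.085,0.085,0.085,0.085]}'
python3 - <<'E'
from h import *
show(); c=cam("scene"); save(c,"s6.png",(140,150,340,300),4); d=cam("side"); save(d,"d6.png",(180,120,340,240),4)
E
```

```text
clock: 18.85
eef_pos: [0.5895, -0.2362, 0.0642]
tool_rot: [0.172, 0.89, -0.081, 0.415]
ft_force: [-0.9, -1.0, 1.0]
grip_width: 0.0848
18.85 q [-0.38   0.407 -0.848 -0.558 -0.003  0.001] p [ 0.5895 -0.2362  0.0642] F [-0.9 -1.   1. ] g 0.0848
[[-0.596, 0.373, 0.711], [0.239, 0.928, -0.287], [-0.767, -0.001, -0.642]]
```

View pics/s6.png

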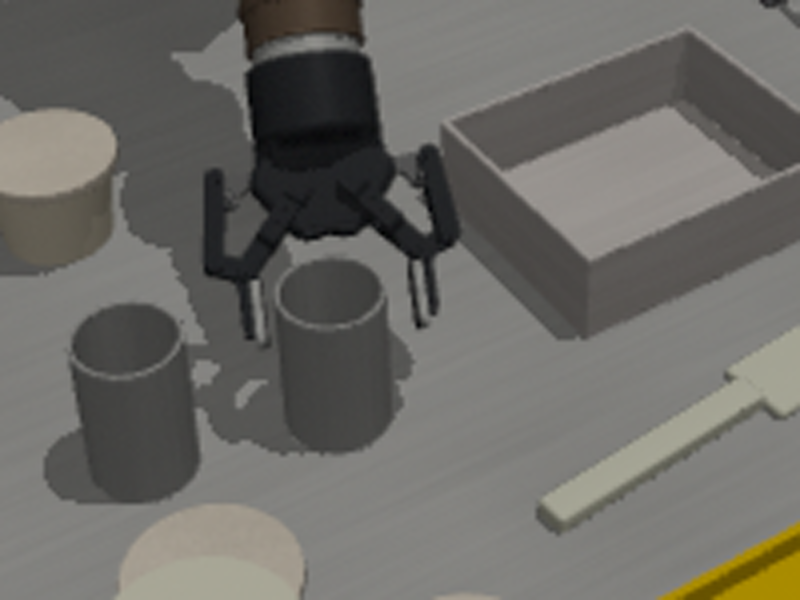

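View pics/d6.png

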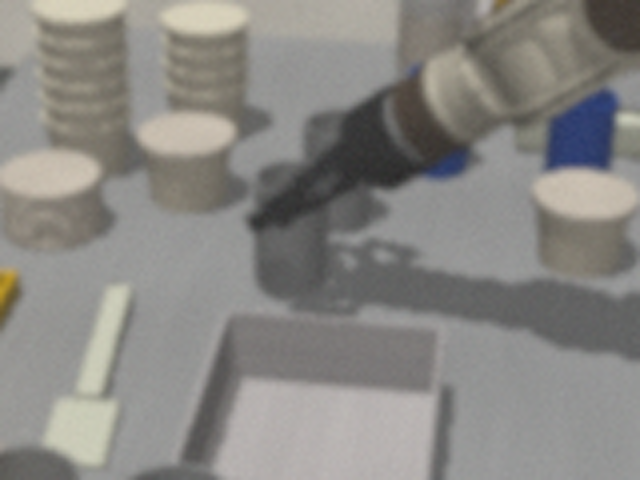

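```bash
python3 -m crank '{"dr":[[0,0,0],[0,0,0],[0,0,0],[0,0,0],[0,0,0],[0,0,0]],"travel":[[0,0,0],[0,0,0],[0,0,0],[0,0,0],[0,0,0],[0,0,0]],"hand":[0.04,0.04,0.04,0.04,0.04,0.04]}'
python3 - <<'E'
from h import *
show(); s=bot.get_obs(); go(s["eef_pos"]+np.array([0,0,.17]))
E
```

```text
clock: 19.7
eef_pos: [0.5865, -0.2381, 0.0654]
tool_rot: [0.174, 0.889, -0.082, 0.416]
ft_force: [-2.3, 1.8, 6.2]
grip_width: 0.0633
19.7 q [-0.384  0.403 -0.853 -0.56  -0.002  0.001] p [ 0.5865 -0.2381  0.0654] F [-2.3  1.8  6.2] g 0.0633
[[-0.594, 0.377, 0.711], [0.242, 0.926, -0.29], [-0.767, -0.001, -0.641]]
travel [-1.305e-01 -1.000e-04 -1.090e-01] dr [0. 0. 0.] rows>= 2.7
```

```bash
python3 -m crank '{"dr":[[0,0,0],[0,0,0],[0,0,0],[0,0,0],[0,0,0],[0,0,0],[0,0,0]],"travel":[[-0.01,0,-0.008],[-0.03,0,-0.025],[-0.055,0,-0.045],[-0.085,0,-0.07],[-0.115,0,-0.095],[-0.13,0,-0.109],[-0.13,0,-0.109]],"hand":[0.04,0.04,0.04,0.04,0.04,0.04,0.04]}'
python3 - <<'E'
from h import *
show(); G=np.array([.545,.078,.22]); az=np.arctan2(G[1],G[0]); R=tilt(az,0); go(G+.024*R[:,2],R); print(az)
c=cam("scene"); save(c,"s7.png",(110,60,470,310),2)
E
```

```text
clock: 20.58
eef_pos: [0.5859, -0.238, 0.2349]
tool_rot: [0.174, 0.889, -0.082, 0.415]
ft_force: [0.0, -0.2, -1.9]
grip_width: 0.0633
20.57 q [-0.384  0.024 -0.653  0.02  -0.004  0.001] p [ 0.5859 -0.238   0.2349] F [ 0.  -0.2 -1.9] g 0.0633
[[-0.595, 0.378, 0.709], [0.242, 0.926, -0.291], [-0.767, -0.002, -0.642]]
travel [ 0.0988  0.2893 -0.0955] dr [-0.509 -0.681 -0.183] rows>= 5.1
0.14215392590598916
```

View pics/s7.png

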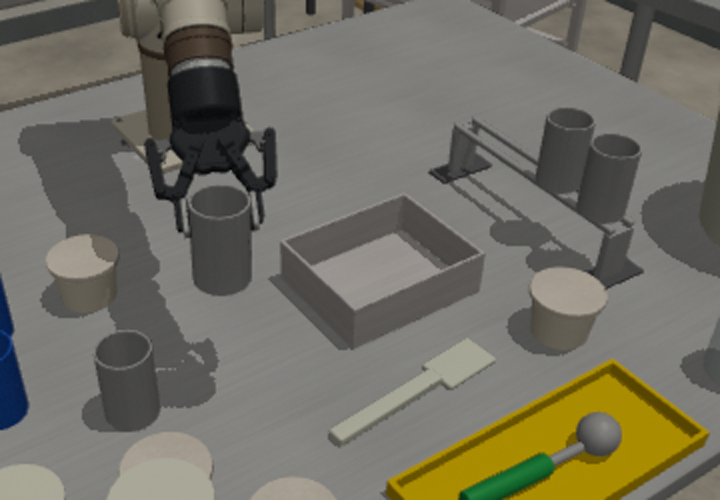

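```bash
python3 -m crank '{"dr":[[-0.03,-0.04,-0.01],[-0.09,-0.12,-0.03],[-0.15,-0.2,-0.055],[-0.22,-0.3,-0.08],[-0.3,-0.4,-0.11],[-0.37,-0.5,-0.135],[-0.44,-0.59,-0.16],[-0.49,-0.66,-0.175],[-0.509,-0.681,-0.183],[-0.509,-0.681,-0.183]],"travel":[[0.005,0.015,-0.005],[0.015,0.05,-0.02],[0.03,0.09,-0.03],[0.045,0.13,-0.045],[0.06,0.17,-0.06],[0.07,0.21,-0.07],[0.085,0.25,-0.083],[0.095,0.28,-0.093],[0.099,0.289,-0.0955],[0.099,0.289,-0.0955]],"hand":[0.04,0.04,0.04,0.04,0.04,0.04,0.04,0.04,0.04,0.04]}'
python3 - <<'E'
from h import *
show(); c=cam("scene"); save(c,"s8.png",(190,60,440,260),3)
E
```

```text
clock: 21.88
eef_pos: [0.637, 0.0908, 0.2025]
tool_rot: [-0.05, 0.706, 0.051, 0.704]
ft_force: [0.4, 0.3, -2.3]
grip_width: 0.0634
21.88 q [ 1.400e-01  8.280e-01 -1.088e+00 -1.914e+00  4.000e-03  1.000e-03] p [0.637  0.0908 0.2025] F [ 0.4  0.3 -2.3] g 0.0634
[[-0.002, -0.143, 0.99], [0.001, 0.99, 0.143], [-1.0, 0.001, -0.002]]
```

View pics/s8.png

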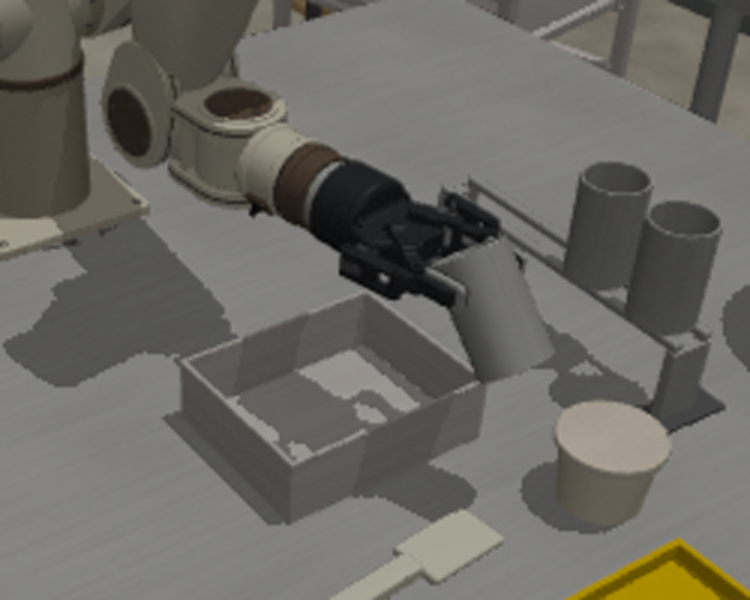

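```bash
cat > fk.py <<'E'
import numpy as np
from scipy.optimize import fsolve
D=np.array([[.241,.004,1.335,.4995,.2304],[.278,.361,1.655,.5245,.3505],[.219,-.104,1.247,.4809,.2006],[.359,-.327,.882,.4825,.0561],[.68,.751,1.642,.6999,.2553],[.694,.501,1.376,.7019,.1476],[.493,-.102,.974,.5627,.0575],[-.304,-.87,.14,.4954,.2461],[.407,-.848,-.558,.635,.0642],[.024,-.653,.02,.6324,.2349],[.828,-1.088,-1.914,.6434,.2025]])
def basis(q): return np.stack([np.ones(len(q)),np.exp(-1j*q[:,0]),np.exp(-1j*(q[:,0]-q[:,1])),np.exp(-1j*(q[:,0]-q[:,1]+q[:,2]))],1)
w=D[:,3]+1j*D[:,4]
c,_,rk,_=np.linalg.lstsq(basis(D[:,:3]),w,rcond=None)
def ik(r,z,p,x0=(.3,-.5)):
    f=lambda s:(lambda e:[e.real,e.imag])((basis(np.array([[s[0],s[1],p-s[0]+s[1]]]))@c)[0]-(r+1j*z))
    s,_,ok,_=fsolve(f,x0,full_output=1); return np.round([s[0],s[1],p-s[0]+s[1]],3),ok
if __name__=="__main__":
    print(rk,c.round(4),abs(basis(D[:,:3])@c-w).round(4))
    for p in (0,20,25,30):
        for r in (.54,.56,.58,.6,.62):
            for z in (.14,.16,.2): print(p,r,z,*ik(r,z,np.radians(p)))
E
python3 fk.py
```

```text
4 [-2.000e-04+2.411e-01j  4.000e-04+4.932e-01j  3.914e-01+7.900e-03j
  4.050e-01-1.000e-04j] [0.0003 0.0002 0.0003 0.0003 0.0003 0.0001 0.0001 0.0003 0.     0.0003
 0.0001]
0 0.54 0.14 [ 2.991 -1.9   -4.89 ] 1
0 0.54 0.16 [ 2.85  -1.867 -4.717] 1
0 0.54 0.2 [ 1.203 -1.368 -2.571] 1
0 0.56 0.14 [ 2.97  -1.946 -4.915] 1
0 0.56 0.16 [ 1.254 -1.266 -2.52 ] 1
0 0.56 0.2 [ 1.078 -1.308 -2.386] 1
0 0.58 0.14 [ 1.238 -1.191 -2.429] 1
0 0.58 0.16 [ 1.164 -1.216 -2.381] 1
0 0.58 0.2 [ 0.99  -1.252 -2.243] 1
0 0.6 0.14 [ 1.169 -1.145 -2.313] 1
0 0.6 0.16 [ 1.095 -1.167 -2.262] 1
0 0.6 0.2 [ 0.927 -1.199 -2.126] 1
0 0.62 0.14 [ 1.113 -1.098 -2.211] 1
0 0.62 0.16 [ 1.041 -1.118 -2.159] 1
0 0.62 0.2 [ 0.88  -1.147 -2.027] 1
20 0.54 0.14 [ 0.576 -1.298 -1.525] 1
20 0.54 0.16 [ 0.443 -1.282 -1.375] 1
20 0.54 0.2 [ 0.195 -1.233 -1.079] 1
20 0.56 0.14 [ 0.546 -1.242 -1.439] 1
20 0.56 0.16 [ 0.43  -1.228 -1.31 ] 1
20 0.56 0.2 [ 0.214 -1.186 -1.051] 1
20 0.58 0.14 [ 0.528 -1.189 -1.368] 1
20 0.58 0.16 [ 0.426 -1.177 -1.254] 1
20 0.58 0.2 [ 0.234 -1.138 -1.024] 1
20 0.6 0.14 [ 0.519 -1.137 -1.306] 1
20 0
[... 605 characters left out ...]
 [ 0.149 -1.022 -0.735] 1
25 0.62 0.14 [ 0.39  -1.033 -0.987] 1
25 0.62 0.16 [ 0.316 -1.018 -0.897] 1
25 0.62 0.2 [ 0.179 -0.977 -0.72 ] 1
30 0.54 0.14 [ 0.205 -1.158 -0.839] 1
30 0.54 0.16 [ 0.115 -1.131 -0.723] 1
30 0.54 0.2 [-0.039 -1.069 -0.506] 1
30 0.56 0.14 [ 0.227 -1.111 -0.814] 1
30 0.56 0.16 [ 0.145 -1.086 -0.708] 1
30 0.56 0.2 [ 0.003 -1.029 -0.508] 1
30 0.58 0.14 [ 0.249 -1.064 -0.789] 1
30 0.58 0.16 [ 0.174 -1.041 -0.692] 1
30 0.58 0.2 [ 0.042 -0.988 -0.506] 1
30 0.6 0.14 [ 0.271 -1.016 -0.764] 1
30 0.6 0.16 [ 0.202 -0.995 -0.674] 1
30 0.6 0.2 [ 0.079 -0.945 -0.5  ] 1
30 0.62 0.14 [ 0.294 -0.969 -0.739] 1
30 0.62 0.16 [ 0.23  -0.949 -0.655] 1
30 0.62 0.2 [ 0.114 -0.902 -0.492] 1
```

Run:
```python
from h import *
from fk import ik
G=np.array([.578,.073,.215]); az=np.arctan2(G[1],G[0]); p=np.radians(25); R=tilt(az,p); P=G+.024*R[:,2]; print(P,ik(np.hypot(*P[:2]),P[2],p),ik(np.hypot(*P[:2]),P[2]-.05,p)); go(P,R)
```

```text
[0.59957996 0.0757255  0.20485716] (array([ 0.14 , -1.006, -0.71 ]), 1) (array([ 0.321, -1.06 , -0.945]), 1)
travel [-0.0007 -0.01   -0.0394] dr [0.019 0.436 0.003] rows>= 2.3
```

```bash
python3 -m crank '{"dr":[[0,0.08,0],[0.01,0.18,0],[0.015,0.29,0],[0.019,0.39,0],[0.019,0.436,0.003],[0.019,0.436,0.003]],"travel":[[0,-0.002,-0.008],[0,-0.004,-0.016],[0,-0.006,-0.026],[0,-0.008,-0.035],[0,-0.01,-0.0394],[0,-0.01,-0.0394]],"hand":[0.04,0.04,0.04,0.04,0.04,0.04]}'
python3 -m crank '{"dr":[[0,0,0.06],[0,0,0.2],[0,0,0.36],[0,0,0.53],[0,0,0.7],[0,0,0.87],[0,0,1.04],[0,0,1.2],[0,0,1.32],[0,0,1.4]],"travel":[[0,0,0],[0,0,0],[0,0,0],[0.003,0,0.001],[0.009,0,0.004],[0.017,0,0.008],[0.026,0,0.012],[0.034,0,0.016],[0.042,0,0.019],[0.045,0,0.021]],"hand":[0.04,0.04,0.04,0.04,0.04,0.04,0.04,0.04,0.04,0.04]}'
python3 - <<'E'
from h import *
show(); c=cam("scene"); save(c,"s9.png",(190,60,440,260),3)
E
```

```text
clock: 22.68
eef_pos: [0.6, 0.0737, 0.2131]
tool_rot: [-0.051, 0.838, 0.033, 0.543]
ft_force: [1.0, 0.1, -1.2]
grip_width: 0.0636
clock: 23.92
eef_pos: [0.5995, 0.0741, 0.1577]
tool_rot: [0.502, 0.675, 0.373, 0.391]
ft_force: [-0.3, 0.5, -2.0]
grip_width: 0.0631
23.93 q [ 0.123  0.319 -1.064 -0.954  0.     1.403] p [0.5995 0.0741 0.1577] F [-0.3  0.5 -2. ] g 0.0631
[[-0.19, 0.387, 0.902], [0.97, 0.216, 0.112], [-0.152, 0.897, -0.416]]
```

View pics/s9.png

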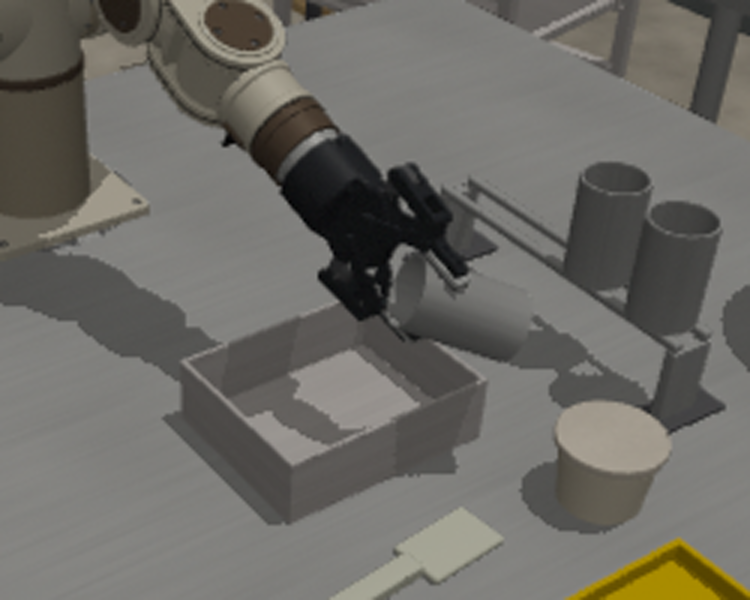

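```bash
python3 -m crank '{"dr":[[0,0,0.15],[0,0,0.33],[0,0,0.51],[0,0,0.69],[0,0,0.87],[0,0,1.05],[0,0,1.23],[0,0,1.35],[0,0,1.4],[0,0,1.4]],"travel":[[0,0,0],[0,0,0],[0,0,0],[0,0,0],[0,0,0],[0,0,0],[0,0,0],[0,0,0],[0,0,0],[0,0,0]],"hand":[0.04,0.04,0.04,0.04,0.04,0.04,0.04,0.04,0.04,0.04]}'
python3 - <<'E'
from h import *
show(); c=cam("scene"); save(c,"s10.png",(190,60,440,260),3); save(cam("side"),"d10.png",(170,170,330,290),4)
E
```

```text
clock: 25.22
eef_pos: [0.6003, 0.0744, 0.1591]
tool_rot: [0.818, 0.194, 0.538, 0.059]
ft_force: [0.2, 1.0, -1.5]
grip_width: 0.0631
25.23 q [ 1.230e-01  3.170e-01 -1.062e+00 -9.520e-01  1.000e-03  2.799e+00] p [0.6003 0.0744 0.1591] F [ 0.2  1.  -1.5] g 0.0631
[[0.346, 0.254, 0.903], [0.382, -0.917, 0.112], [0.857, 0.306, -0.414]]
```

View pics/s10.png

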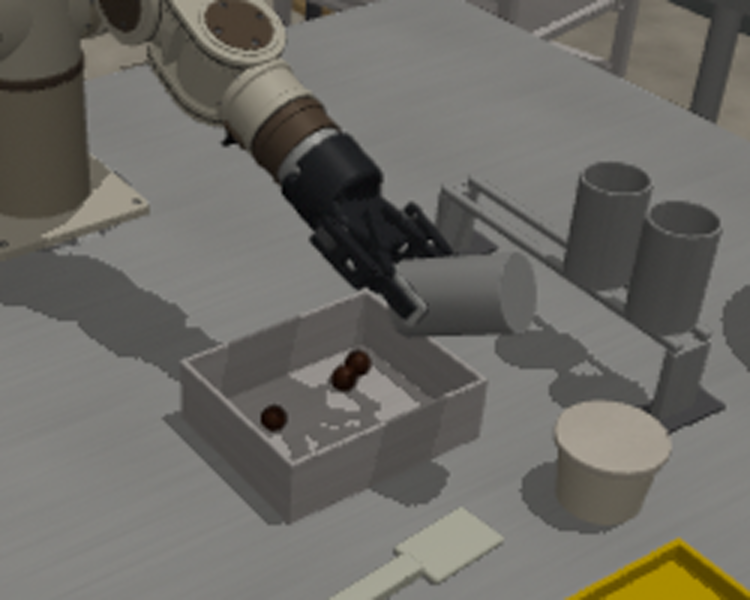

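View pics/d10.png

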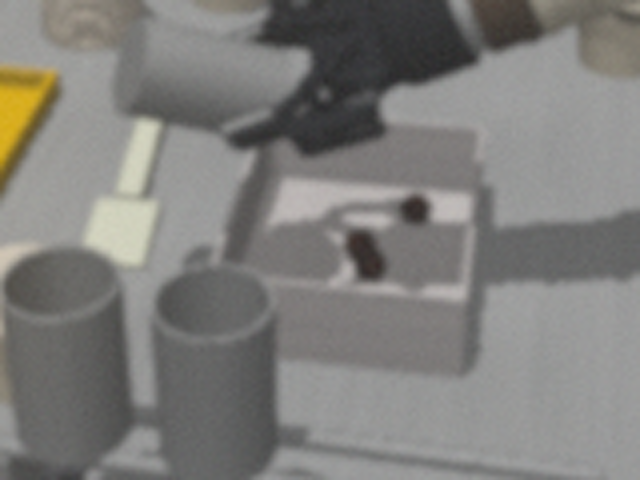

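Three truffles are in the pan, at crop (273,417), (343,378) and (357,362), and the beaker is empty. I roll back and take it to the rail.

```bash
python3 -m crank '{"dr":[[0,0,-0.1],[0,0,-0.28],[0,0,-0.46],[0,0,-0.64],[0,0,-0.82],[0,0,-1.0],[0,0,-1.18],[0,0,-1.36],[0,0,-1.5],[0,0,-1.6]],"travel":[[0,0,0],[-0.01,0,-0.004],[-0.02,0,-0.01],[-0.03,-0.008,-0.015],[-0.04,-0.016,-0.02],[-0.05,-0.02,-0.025],[-0.06,-0.025,-0.03],[-0.07,-0.027,-0.035],[-0.075,-0.027,-0.037],[-0.077,-0.027,-0.037]],"hand":[0.04,0.04,0.04,0.04,0.04,0.04,0.04,0.04,0.04,0.04]}'
python3 - <<'E'
from h import *
from fk import ik
show()
t=np.radians(40)
for x,y in ((.469,.315),(.389,.318)):
  az=np.arctan2(y,x); R=tilt(az,t); P=np.array([x,y,0])+.0185*np.array([np.cos(az),np.sin(az),0])
  r=np.hypot(*P[:2]); print(P,[ik(r,z,t) for z in (.155,.26)])
az=.12
go((.6,.074,.27),tilt(.12,t))
E
```

```text
clock: 26.58
eef_pos: [0.5973, 0.0767, 0.1217]
tool_rot: [0.431, 0.729, 0.329, 0.418]
ft_force: [-0.5, 5.6, 17.5]
grip_width: 0.0632
26.57 q [ 0.123  0.436 -1.081 -1.068  0.009  1.197] p [0.5973 0.0767 0.1217] F [-0.5  5.6 17.5] g 0.0632
[[-0.279, 0.353, 0.893], [0.904, 0.411, 0.12], [-0.325, 0.84, -0.434]]
[0.48435758 0.32531479 0.        ] [(array([ 0.088, -0.876, -0.266]), 1), (array([-0.116, -0.704,  0.11 ]), 1)]
[0.40332313 0.32970888 0.        ] [(array([-0.034, -1.005, -0.273]), 1), (array([-0.262, -0.81 ,  0.15 ]), 1)]
travel [-0.0514  0.1244 -0.0622] dr [ 0.159  0.211 -1.188] rows>= 6.5
```

My lift direction was wrong because the tool was rolled over. The arm went down instead and touched something at about 18 N. I'll back straight up and look.

Run:
```python
from h import *
s=bot.get_obs(); go(s["eef_pos"]+[0,0,.1])
c=cam("scene"); save(c,"s11.png",(190,60,440,260),3)
```

```text
travel [-0.0325  0.084  -0.0434] dr [0. 0. 0.] rows>= 1.6
```

View pics/s11.png

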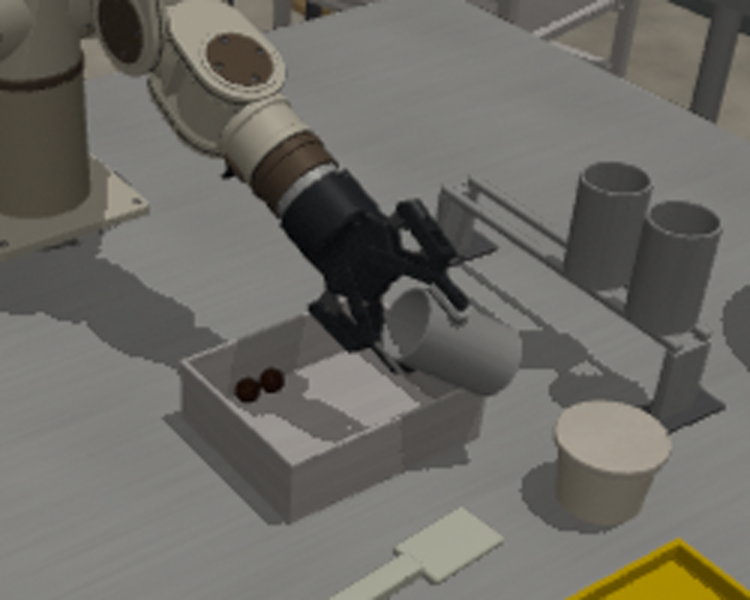

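```bash
python3 -m crank '{"dr":[[0,0,0],[0,0,0],[0,0,0],[0,0,0],[0,0,0]],"travel":[[-0.005,0.012,-0.006],[-0.016,0.042,-0.022],[-0.0325,0.084,-0.043],[-0.042,0.109,-0.056],[-0.042,0.109,-0.056]],"hand":[0.04,0.04,0.04,0.04,0.04]}'
python3 - <<'E'
from h import *
show(); go((.58,.12,.27),tilt(.3,np.radians(40)))
c=cam("scene"); save(c,"s12.png",(190,60,440,260),3)
E
```

```text
clock: 27.25
eef_pos: [0.5963, 0.0739, 0.2483]
tool_rot: [0.435, 0.73, 0.324, 0.416]
ft_force: [0.7, 0.2, -2.2]
grip_width: 0.0636
27.25 q [ 1.230e-01 -1.300e-02 -9.300e-01 -4.580e-01  1.000e-03  1.199e+00] p [0.5963 0.0739 0.2483] F [ 0.7  0.2 -2.2] g 0.0636
[[-0.275, 0.365, 0.889], [0.905, 0.411, 0.111], [-0.325, 0.835, -0.444]]
travel [ 0.0391  0.0311 -0.019 ] dr [ 0.013  0.3   -1.288] rows>= 7.1
```

View pics/s12.png

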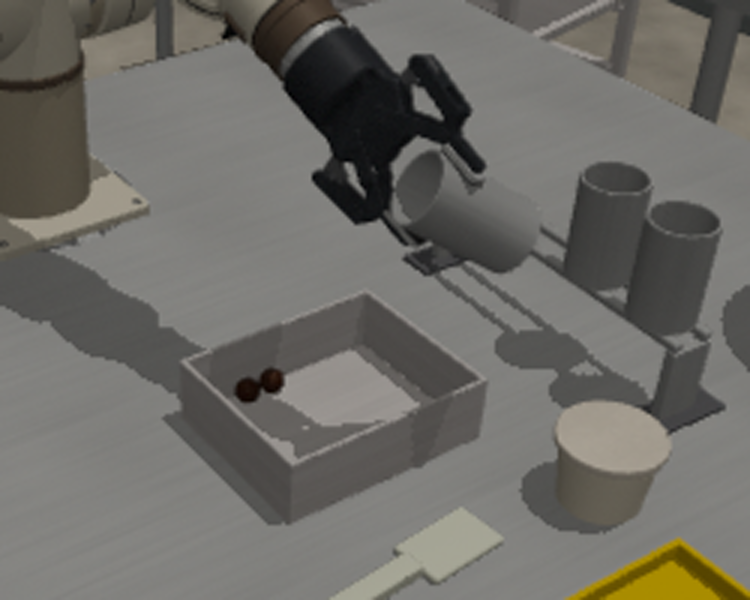

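```bash
python3 -m crank '{"dr":[[0,0.02,-0.08],[0.002,0.06,-0.25],[0.004,0.1,-0.42],[0.006,0.14,-0.59],[0.008,0.18,-0.76],[0.01,0.22,-0.93],[0.012,0.25,-1.1],[0.013,0.28,-1.22],[0.013,0.3,-1.288],[0.013,0.3,-1.288]],"travel":[[0.002,0.002,-0.001],[0.007,0.006,-0.004],[0.012,0.01,-0.006],[0.018,0.015,-0.009],[0.024,0.019,-0.012],[0.029,0.023,-0.014],[0.034,0.027,-0.016],[0.038,0.03,-0.018],[0.039,0.031,-0.019],[0.039,0.031,-0.019]],"hand":[0.04,0.04,0.04,0.04,0.04,0.04,0.04,0.04,0.04,0.04]}'
python3 - <<'E'
from h import *
show(); az=np.arctan2(.315,.469); go((.484,.325,.27),tilt(az,np.radians(40)))
c=cam("scene"); save(c,"s13.png",(190,60,440,260),3); save(cam("side"),"d13.png",(120,100,370,290),3)
E
```

```text
clock: 28.55
eef_pos: [0.5781, 0.1198, 0.2618]
tool_rot: [-0.135, 0.899, 0.064, 0.412]
ft_force: [-0.5, 0.7, -2.8]
grip_width: 0.0631
28.55 q [ 0.142 -0.097 -0.669  0.145  0.122 -0.101] p [0.5781 0.1198 0.2618] F [-0.5  0.7 -2.8] g 0.0631
[[-0.624, -0.296, 0.723], [-0.19, 0.955, 0.226], [-0.758, 0.003, -0.653]]
travel [ 0.0134  0.2239 -0.0271] dr [-0.22  -0.012 -0.191] rows>= 3.6
```

View pics/s13.png

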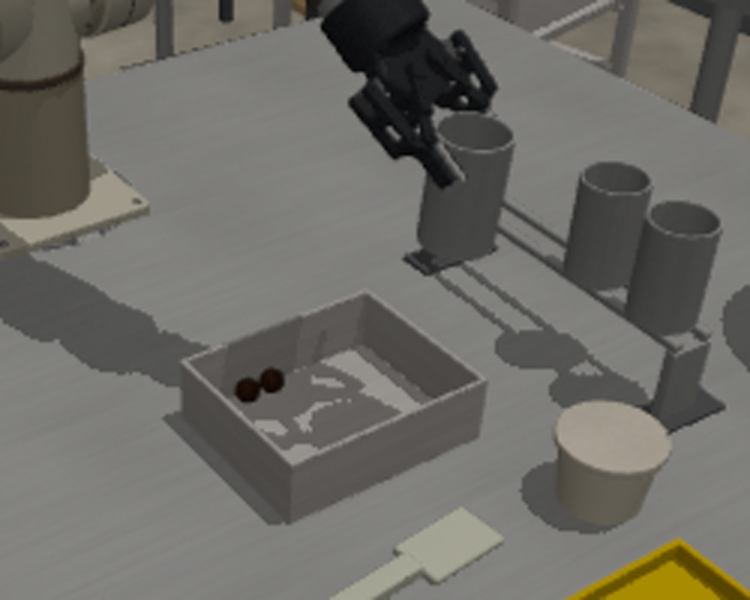

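View pics/d13.png

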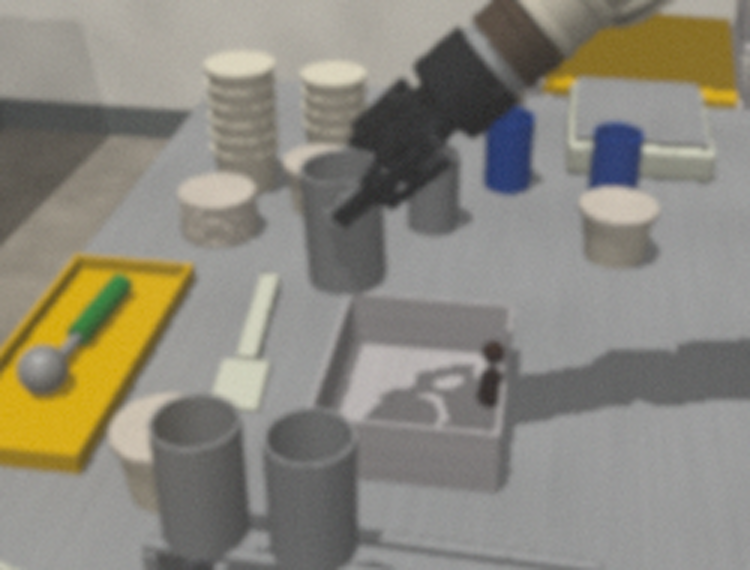

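```bash
python3 -m crank '{"dr":[[-0.03,0,-0.03],[-0.07,0,-0.06],[-0.12,-0.005,-0.1],[-0.16,-0.01,-0.14],[-0.2,-0.012,-0.17],[-0.22,-0.012,-0.191],[-0.22,-0.012,-0.191],[-0.22,-0.012,-0.191]],"travel":[[0.001,0.025,-0.005],[0.004,0.07,-0.012],[0.007,0.115,-0.017],[0.009,0.16,-0.02],[0.012,0.2,-0.025],[0.013,0.22,-0.027],[0.0134,0.224,-0.027],[0.0134,0.224,-0.027]],"hand":[0.04,0.04,0.04,0.04,0.04,0.04,0.04,0.04]}'
python3 - <<'E'
from h import *
show(); az=np.arctan2(.315,.469); go((.484,.325,.165),tilt(az,np.radians(40)))
c=cam("wrist"); save(c,"w14.png"); save(cam("scene"),"s14.png",(290,60,440,210),4);save(cam("side"),"d14.png",(140,170,340,345),4)
E
```

```text
clock: 29.65
eef_pos: [0.4844, 0.3246, 0.2717]
tool_rot: [-0.264, 0.867, 0.123, 0.405]
ft_force: [-0.0, 0.6, -0.9]
grip_width: 0.063
29.65 q [ 0.591 -0.133 -0.684  0.144 -0.001 -0.001] p [0.4844 0.3246 0.2717] F [-0.   0.6 -0.9] g 0.063
[[-0.532, -0.557, 0.638], [-0.358, 0.83, 0.426], [-0.767, -0.002, -0.641]]
travel [0.0819 0.0007 0.0684] dr [-0.002  0.002  0.001] rows>= 1.7
```

View pics/s14.png

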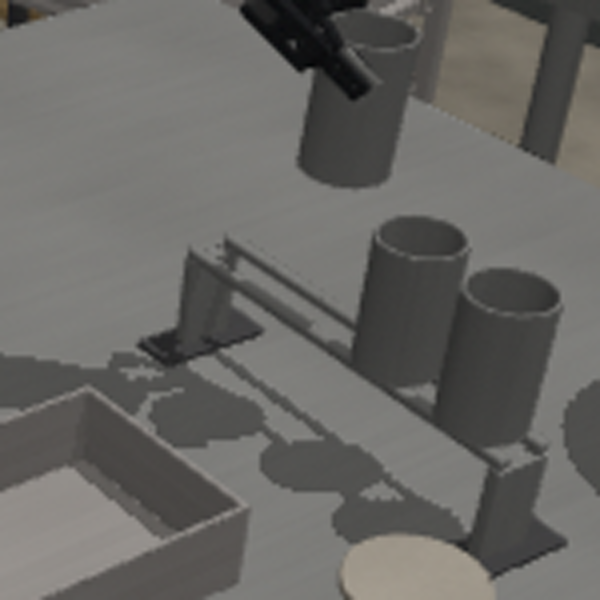

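View pics/d14.png

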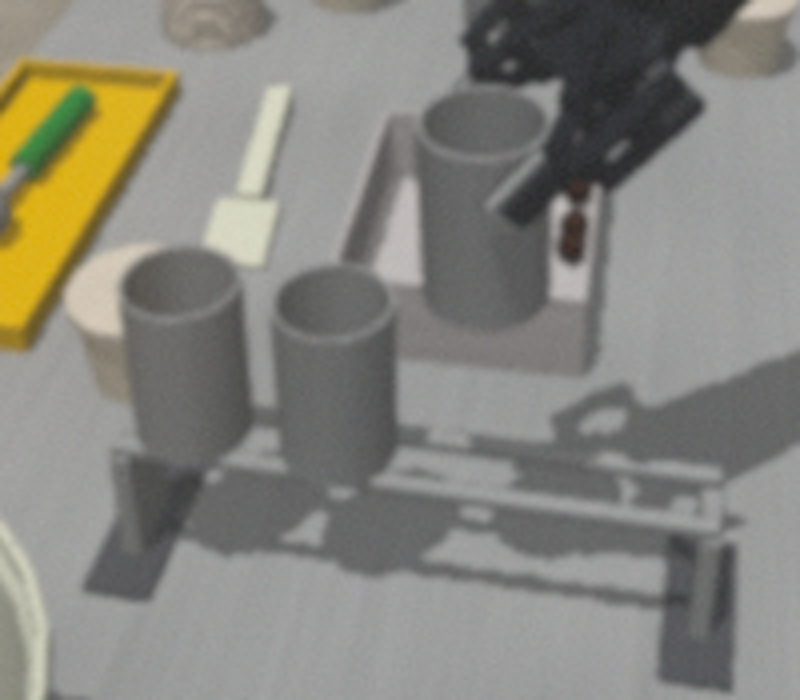

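Run:
```python
from h import *
a=cam("scene"); b=cam("side")
print((proj(a,(.469,.315,.306))-[290,60])*4,(proj(a,(.469,.315,.206))-[290,60])*4)
print((proj(b,(.469,.315,.306))-[140,170])*4,(proj(b,(.469,.315,.206))-[140,170])*4)
for x,y in((.629,.309),(.549,.312)): print((proj(a,(x,y,.19))-[290,60])*4,(proj(b,(x,y,.19))-[140,170])*4)
print(onz(a,(290+372/4,60+31/4),.306),onz(a,(290+346/4,60+163/4),.206))
```

```text
[365.84503236  30.92877361] [341.90699928 168.95575771]
[486.3029284  119.00893765] [482.91852461 289.60018891]
[508.93733948 291.53477341] [176.31304316 277.27795143]
[419.84419492 238.42100691] [327.12236946 295.73285335]
[0.47128033 0.31831619 0.306     ] [0.46397986 0.32374191 0.206     ]
```

```bash
python3 -m crank '{"dr":[[0,0,0],[0,0,0],[0,0,0],[0,0,0],[0,0,0],[0,0,0],[0,0,0],[0,0,0]],"travel":[[0.015,0,0.0125],[0.04,0.0005,0.0334],[0.062,0.0007,0.052],[0.075,0.0007,0.0626],[0.082,0.0007,0.0684],[0.086,0.0007,0.0718],[0.0875,0.0007,0.0731],[0.0875,0.0007,0.0731]],"hand":[0.04,0.04,0.04,0.04,0.04,0.04,0.04,0.04]}'
```

```text
clock: 30.9
eef_pos: [0.4848, 0.3258, 0.1594]
tool_rot: [-0.264, 0.866, 0.123, 0.406]
ft_force: [0.0, 0.5, -1.6]
grip_width: 0.0633
```

```bash
python3 -m crank '{"dr":[[0,0,0],[0,0,0],[0,0,0],[0,0,0]],"travel":[[0.0008,0,0.0006],[0.0015,0,0.0013],[0.0023,0,0.0019],[0.0023,0,0.0019]],"hand":[0.04,0.04,0.04,0.04]}'
```

```text
clock: 31.4
eef_pos: [0.4845, 0.3256, 0.1559]
tool_rot: [-0.264, 0.866, 0.123, 0.406]
ft_force: [-0.3, 0.2, -0.9]
grip_width: 0.0632
```

```bash
python3 -m crank '{"dr":[[0,0,0],[0,0,0],[0,0,0],[0,0,0]],"travel":[[0.0008,0,0.0006],[0.0012,0,0.0009],[0.0012,0,0.0009],[0.0012,0,0.0009]],"hand":[0.04,0.04,0.04,0.04]}'
```

```text
clock: 31.9
eef_pos: [0.4852, 0.3261, 0.1558]
tool_rot: [-0.264, 0.866, 0.123, 0.407]
ft_force: [-2.1, -1.7, 5.2]
grip_width: 0.0633
```

```bash
python3 -m crank '{"dr":[[0,0,0],[0,0,0],[0,0,0],[0,0,0],[0,0,0],[0,0,0],[0,0,0],[0,0,0],[0,0,0],[0,0,0]],"travel":[[0,0,0],[0,0,0],[0,0,0],[0,0,0],[0,0,-0.01],[0,0,-0.03],[0,0,-0.06],[0,0,-0.1],[0,0,-0.13],[0,0,-0.14]],"hand":[0.07,0.085,0.085,0.085,0.085,0.085,0.085,0.085,0.085,0.085]}'
python3 - <<'E'
from h import *
from fk import ik
show();  save(cam("scene"),"s15.png",(110,60,470,310),2);save(cam("side"),"d15.png",(140,170,340,345),4)
C=np.array([.540,-.344,.08]); az=np.arctan2(C[1],C[0]); t=np.radians(40); R=tilt(az,t); P=C+.024*R[:,2]; print(P,P-.15*R[:,2])
go((.42,-.2,.28),tilt(-.45,t))
E
```

```text
clock: 33.15
eef_pos: [0.3944, 0.2653, 0.2458]
tool_rot: [-0.264, 0.865, 0.123, 0.407]
ft_force: [0.1, -0.1, 0.1]
grip_width: 0.0847
33.15 q [ 0.594 -0.361 -0.913  0.14  -0.003  0.   ] p [0.3944 0.2653 0.2458] F [ 0.1 -0.1  0.1] g 0.0847
[[-0.528, -0.558, 0.64], [-0.357, 0.83, 0.429], [-0.77, -0.002, -0.638]]
[ 0.55550604 -0.35387792  0.0645731 ] [ 0.45859328 -0.29214091  0.16099124]
travel [ 0.1262 -0.4006 -0.2057] dr [0.799 0.007 0.668] rows>= 7.5
```

View pics/s15.png

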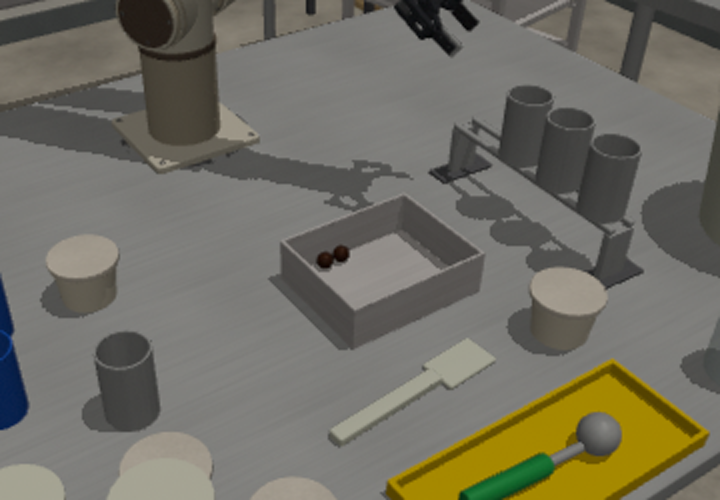

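View pics/d15.png

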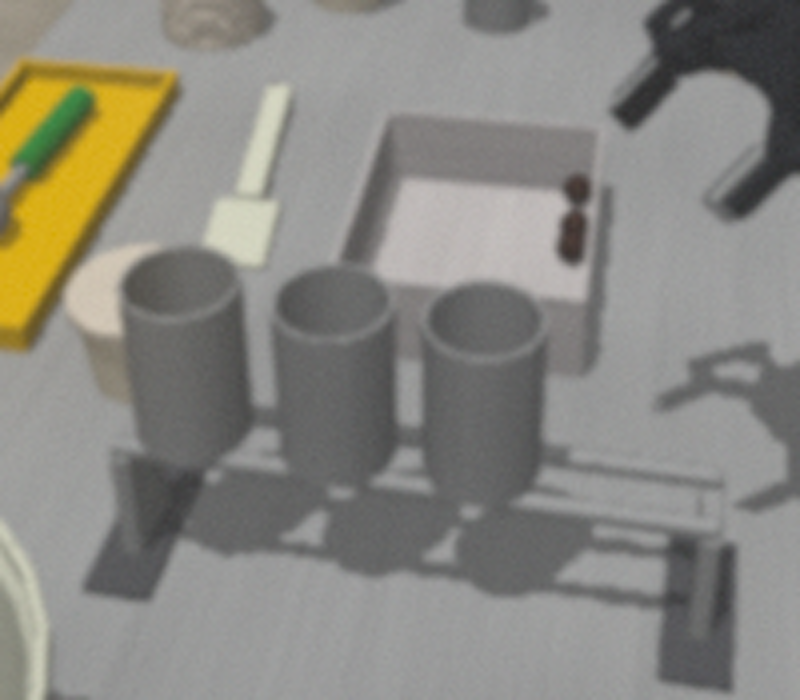

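Run:
```python
from h import *
t=np.radians(40)
go((.5,.03,.28),tilt(.06,t))
```

```text
travel [ 0.0018 -0.2543 -0.0559] dr [0.407 0.007 0.342] rows>= 4.2
```

```bash
python3 -m crank '{"dr":[[0.03,0,0.025],[0.09,0,0.08],[0.16,0,0.14],[0.23,0,0.19],[0.3,0.005,0.25],[0.36,0.007,0.3],[0.407,0.007,0.342]],"travel":[[0,-0.02,-0.005],[0,-0.06,-0.013],[0,-0.1,-0.022],[0.001,-0.145,-0.032],[0.001,-0.19,-0.042],[0.0018,-0.23,-0.05],[0.0018,-0.254,-0.056]],"hand":[0.085,0.085,0.085,0.085,0.085,0.085,0.085]}'
python3 - <<'E'
from h import *
t=np.radians(40); az=np.arctan2(-.344,.54)
show(); go((.43,-.274,.22),tilt(az,t))
E
```

```text
clock: 34.12
eef_pos: [0.5008, 0.0285, 0.2778]
tool_rot: [-0.025, 0.907, 0.011, 0.42]
ft_force: [0.1, -0.5, -0.9]
grip_width: 0.085
34.12 q [ 0.059 -0.333 -0.795  0.241 -0.003  0.001] p [0.5008 0.0285 0.2778] F [ 0.1 -0.5 -0.9] g 0.085
[[-0.645, -0.056, 0.762], [-0.037, 0.998, 0.042], [-0.763, -0.001, -0.647]]
travel [ 0.1009 -0.2981 -0.0291] dr [ 0.475 -0.004  0.402] rows>= 5.1
```

```bash
python3 -m crank '{"dr":[[0.03,0,0.03],[0.1,0,0.085],[0.17,0,0.145],[0.25,0,0.21],[0.32,0,0.27],[0.4,-0.003,0.34],[0.45,-0.004,0.38],[0.475,-0.004,0.402],[0.475,-0.004,0.402]],"travel":[[0.005,-0.02,-0.002],[0.02,-0.06,-0.006],[0.035,-0.11,-0.01],[0.05,-0.16,-0.015],[0.07,-0.205,-0.02],[0.085,-0.25,-0.025],[0.095,-0.285,-0.028],[0.101,-0.298,-0.029],[0.101,-0.298,-0.029]],"hand":[0.085,0.085,0.085,0.085,0.085,0.085,0.085,0.085,0.085]}'
python3 - <<'E'
from h import *
t=np.radians(40); C=np.array([.54,-.344,.08]); az=np.arctan2(-.344,.54); R=tilt(az,t); P=C+.024*R[:,2]
show(); go(P-.12*R[:,2],R); go(P,R)
c=cam("wrist"); save(c,"w16.png"); print(proj(c,(.54,-.344,.1)))
E
```

```text
clock: 35.25
eef_pos: [0.4304, -0.2723, 0.2195]
tool_rot: [0.252, 0.871, -0.117, 0.406]
ft_force: [-0.5, 1.4, 0.7]
grip_width: 0.0852
35.25 q [-0.566 -0.222 -0.908  0.013  0.004 -0.002] p [ 0.4304 -0.2723  0.2195] F [-0.5  1.4  0.7] g 0.0852
[[-0.544, 0.533, 0.648], [0.344, 0.846, -0.407], [-0.765, 0.001, -0.644]]
travel [ 0.0226 -0.002   0.094 ] dr [ 0.004 -0.001  0.002] rows>= 1.5
travel [ 0.0225 -0.0025  0.214 ] dr [ 0.004 -0.001  0.002] rows>= 3.4
[253.43833955 160.03529612]
```

View pics/w16.png

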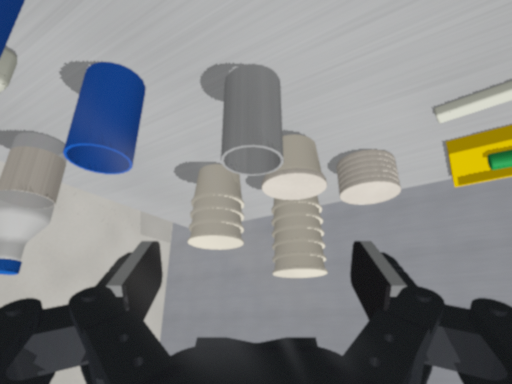

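Beaker C's rim sits at (252,159), matching the prediction.

```bash
python3 -m crank '{"dr":[[0,0,0],[0.004,0,0.002],[0.004,0,0.002],[0.004,0,0.002],[0.004,0,0.002],[0.004,0,0.002],[0.004,0,0.002],[0.004,0,0.002]],"travel":[[0.012,-0.001,0.045],[0.0226,-0.002,0.09],[0.0226,-0.002,0.12],[0.0225,-0.0025,0.15],[0.0225,-0.0025,0.18],[0.0225,-0.0025,0.2],[0.0225,-0.0025,0.214],[0.0225,-0.0025,0.214]],"hand":[0.085,0.085,0.085,0.085,0.085,0.085,0.085,0.085]}'
python3 -m crank '{"dr":[[0,0,0],[0,0,0],[0,0,0],[0,0,0],[0,0,0],[0,0,0]],"travel":[[0,0,0],[0,0,0],[0,0,0],[0,0,0],[0,0,0],[0,0,0]],"hand":[0.04,0.04,0.04,0.04,0.04,0.04]}'
python3 - <<'E'
from h import *
show(); s=bot.get_obs(); go(s["eef_pos"]+[0,0,.17])
c=cam("scene"); save(c,"s17.png",(110,60,470,310),2)
E
```

```text
clock: 36.3
eef_pos: [0.5567, -0.3537, 0.0658]
tool_rot: [0.253, 0.87, -0.118, 0.406]
ft_force: [-0.4, 1.0, -0.2]
grip_width: 0.0853
clock: 37.05
eef_pos: [0.5562, -0.3545, 0.067]
tool_rot: [0.253, 0.87, -0.118, 0.407]
ft_force: [-3.0, 2.5, 6.0]
grip_width: 0.0612
37.05 q [-0.568  0.425 -0.787 -0.517  0.001 -0.001] p [ 0.5562 -0.3545  0.067 ] F [-3.   2.5  6. ] g 0.0612
[[-0.54, 0.537, 0.648], [0.344, 0.844, -0.412], [-0.768, 0.0, -0.641]]
travel [-0.1305  0.     -0.1089] dr [0. 0. 0.] rows>= 2.7
```

View pics/s17.png

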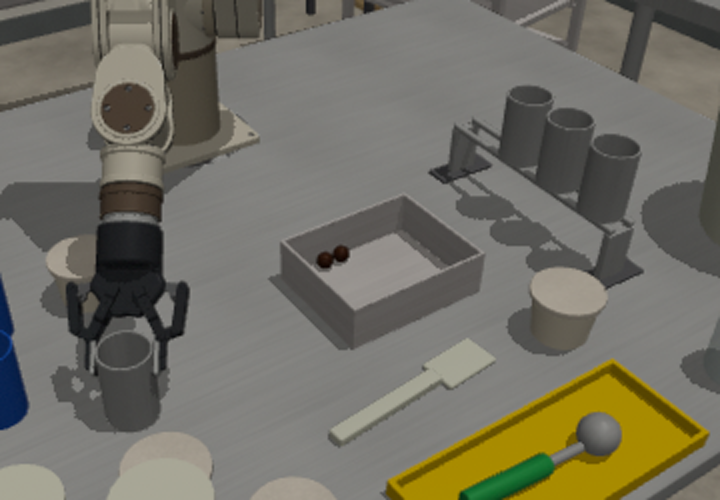

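```bash
python3 -m crank '{"dr":[[0,0,0],[0,0,0],[0,0,0],[0,0,0],[0,0,0],[0,0,0],[0,0,0]],"travel":[[-0.01,0,-0.008],[-0.03,0,-0.025],[-0.055,0,-0.045],[-0.085,0,-0.07],[-0.115,0,-0.095],[-0.13,0,-0.109],[-0.13,0,-0.109]],"hand":[0.04,0.04,0.04,0.04,0.04,0.04,0.04]}'
python3 - <<'E'
from h import *
show(); G=np.array([.578,.073,.215]); az=np.arctan2(G[1],G[0]); p=np.radians(25); R=tilt(az,p); P=G+.024*R[:,2]
go((.6,-.15,.235),tilt(-.25,np.radians(32)))
E
```

```text
clock: 37.98
eef_pos: [0.5562, -0.3546, 0.2378]
tool_rot: [0.253, 0.869, -0.119, 0.408]
ft_force: [0.7, -0.1, -1.8]
grip_width: 0.0618
37.98 q [-0.568  0.073 -0.595  0.026  0.    -0.001] p [ 0.5562 -0.3546  0.2378] F [ 0.7 -0.1 -1.8] g 0.0618
[[-0.54, 0.537, 0.648], [0.343, 0.844, -0.413], [-0.769, -0.0, -0.64]]
travel [ 0.0487  0.1961 -0.0543] dr [-0.257 -0.134 -0.185] rows>= 3.3
```

```bash
python3 -m crank '{"dr":[[-0.02,-0.01,-0.015],[-0.06,-0.03,-0.045],[-0.11,-0.06,-0.08],[-0.17,-0.09,-0.12],[-0.22,-0.115,-0.16],[-0.257,-0.134,-0.185]],"travel":[[0.004,0.015,-0.004],[0.012,0.045,-0.012],[0.02,0.085,-0.023],[0.032,0.13,-0.036],[0.042,0.17,-0.047],[0.049,0.196,-0.054]],"hand":[0.04,0.04,0.04,0.04,0.04,0.04]}'
python3 - <<'E'
from h import *
show(); G=np.array([.578,.073,.22]); az=np.arctan2(G[1],G[0]); p=np.radians(25); R=tilt(az,p); P=G+.024*R[:,2]
go(P,R); c=cam("scene"); save(c,"s18.png",(110,60,470,310),2)
E
```

```text
clock: 38.72
eef_pos: [0.5979, -0.1467, 0.2289]
tool_rot: [0.108, 0.87, -0.058, 0.478]
ft_force: [-0.4, -0.2, -1.7]
grip_width: 0.0616
38.73 q [-0.238  0.017 -0.829 -0.279 -0.006  0.006] p [ 0.5979 -0.1467  0.2289] F [-0.4 -0.2 -1.7] g 0.0616
[[-0.52, 0.243, 0.819], [0.132, 0.97, -0.205], [-0.844, 0.002, -0.537]]
travel [ 0.0446  0.2161 -0.0338] dr [-0.325 -0.129 -0.18 ] rows>= 3.6
```

View pics/s18.png

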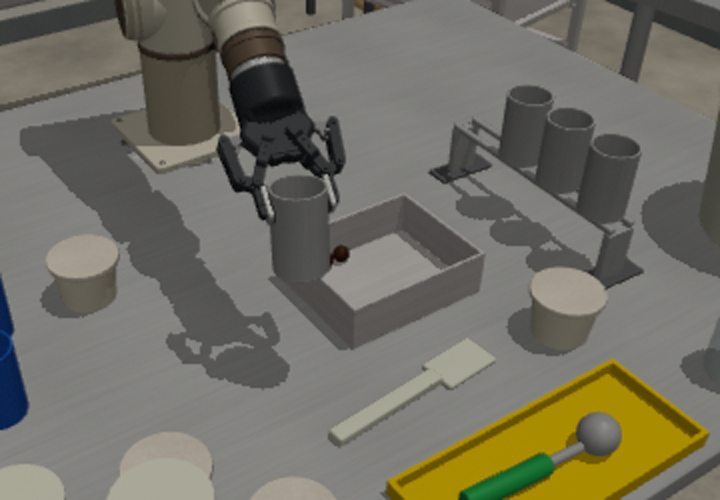

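Pan and paddle are where they were. I continue to the pour pose, then repeat the pour.

```bash
python3 -m crank '{"dr":[[-0.02,-0.01,-0.01],[-0.07,-0.03,-0.04],[-0.13,-0.05,-0.07],[-0.19,-0.08,-0.11],[-0.25,-0.1,-0.14],[-0.3,-0.12,-0.17],[-0.325,-0.129,-0.18],[-0.325,-0.129,-0.18]],"travel":[[0.003,0.015,-0.002],[0.01,0.05,-0.008],[0.018,0.09,-0.014],[0.027,0.13,-0.02],[0.035,0.17,-0.026],[0.041,0.2,-0.031],[0.0446,0.216,-0.034],[0.0446,0.216,-0.034]],"hand":[0.04,0.04,0.04,0.04,0.04,0.04,0.04,0.04]}'
python3 -m crank '{"dr":[[0,0,0.06],[0,0,0.2],[0,0,0.36],[0,0,0.53],[0,0,0.7],[0,0,0.87],[0,0,1.04],[0,0,1.2],[0,0,1.32],[0,0,1.4]],"travel":[[0,0,0],[0,0,0],[0,0,0],[0.003,0,0.001],[0.009,0,0.004],[0.017,0,0.008],[0.026,0,0.012],[0.034,0,0.016],[0.042,0,0.019],[0.047,0,0.022]],"hand":[0.04,0.04,0.04,0.04,0.04,0.04,0.04,0.04,0.04,0.04]}'
python3 - <<'E'
from h import *
show(); c=cam("scene"); save(c,"s19.png",(190,60,440,260),3)
E
```

```text
clock: 39.78
eef_pos: [0.6017, 0.0728, 0.2124]
tool_rot: [-0.052, 0.841, 0.032, 0.538]
ft_force: [1.0, 0.0, -1.6]
grip_width: 0.0619
clock: 41.02
eef_pos: [0.6028, 0.0712, 0.1614]
tool_rot: [0.504, 0.675, 0.371, 0.391]
ft_force: [-0.2, -0.2, -1.6]
grip_width: 0.0617
41.02 q [ 0.118  0.304 -1.052 -0.925 -0.     1.4  ] p [0.6028 0.0712 0.1614] F [-0.2 -0.2 -1.6] g 0.0617
[[-0.186, 0.389, 0.902], [0.97, 0.217, 0.106], [-0.154, 0.895, -0.418]]
```

View pics/s19.png

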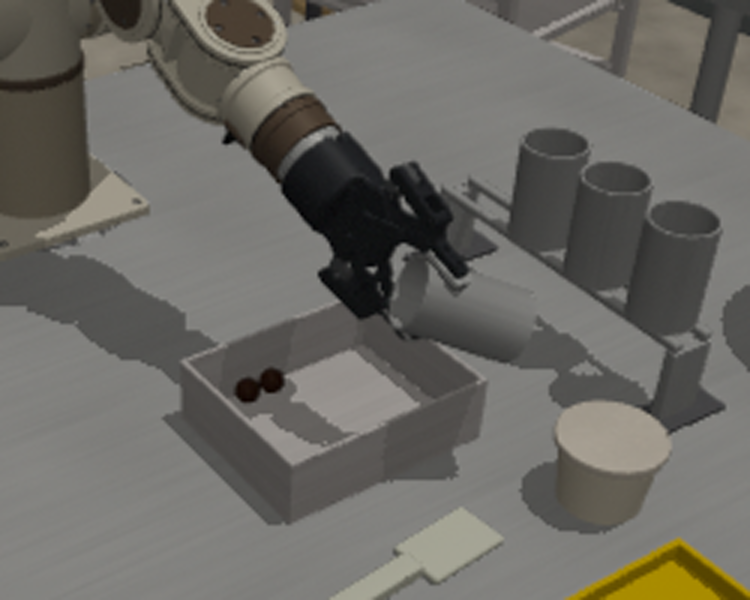

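```bash
python3 -m crank '{"dr":[[0,0,0.15],[0,0,0.33],[0,0,0.51],[0,0,0.69],[0,0,0.87],[0,0,1.05],[0,0,1.23],[0,0,1.35],[0,0,1.4],[0,0,1.4]],"travel":[[0,0,0],[0,0,0],[0,0,0],[0,0,0],[0,0,0],[0,0,0],[0,0,0],[0,0,0],[0,0,0],[0,0,0]],"hand":[0.04,0.04,0.04,0.04,0.04,0.04,0.04,0.04,0.04,0.04]}'
python3 - <<'E'
from h import *
show(); s=bot.get_obs(); go(s["eef_pos"]+[0,0,.1])
c=cam("scene"); save(c,"s20.png",(190,60,440,260),3); save(cam("side"),"d20.png",(170,170,330,290),4)
E
```

```text
clock: 42.32
eef_pos: [0.603, 0.0717, 0.1622]
tool_rot: [0.819, 0.193, 0.536, 0.061]
ft_force: [0.2, -0.6, -1.5]
grip_width: 0.0618
42.33 q [ 0.118  0.303 -1.051 -0.924  0.     2.796] p [0.603  0.0717 0.1622] F [ 0.2 -0.6 -1.5] g 0.0618
[[0.35, 0.251, 0.903], [0.383, -0.918, 0.107], [0.855, 0.308, -0.417]]
travel [ 0.0855  0.0308 -0.0417] dr [0. 0. 0.] rows>= 1.6
```

View pics/s20.png

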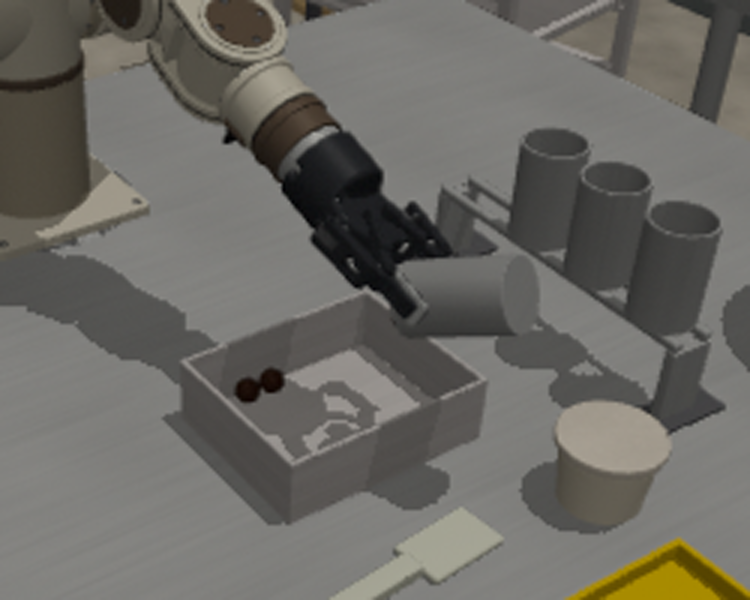

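View pics/d20.png

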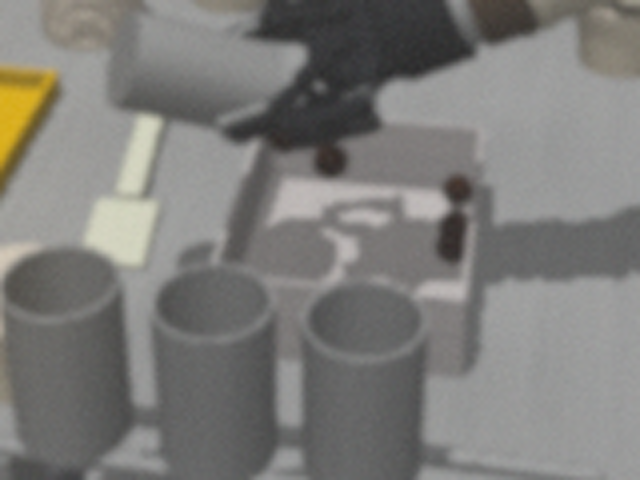

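```bash
python3 -m crank '{"dr":[[0,0,0.1],[0,0,0.2],[0,0,0.2],[0,0,0.2],[0,0,0.2],[0,0,0.2]],"travel":[[0.01,0.003,-0.005],[0.017,0.006,-0.008],[0.017,0.006,-0.008],[0.017,0.006,-0.008],[0.017,0.006,-0.008],[0.017,0.006,-0.008]],"hand":[0.04,0.04,0.04,0.04,0.04,0.04]}'
python3 - <<'E'
from h import *
show(); s=bot.get_obs(); go(s["eef_pos"]+[0,0,.1])
c=cam("scene"); save(c,"s21.png",(190,60,440,260),3); save(cam("side"),"d21.png",(170,170,330,290),4)
E
```

```text
clock: 43.18
eef_pos: [0.6026, 0.0726, 0.1807]
tool_rot: [0.835, 0.111, 0.539, 0.007]
ft_force: [0.2, -0.1, -1.1]
grip_width: 0.062
43.17 q [ 0.12   0.231 -1.032 -0.831  0.     2.997] p [0.6026 0.0726 0.1807] F [ 0.2 -0.1 -1.1] g 0.062
[[0.394, 0.178, 0.902], [0.192, -0.975, 0.109], [0.899, 0.131, -0.419]]
travel [ 0.0899  0.0131 -0.0419] dr [0. 0. 0.] rows>= 1.6
```

View pics/s21.png

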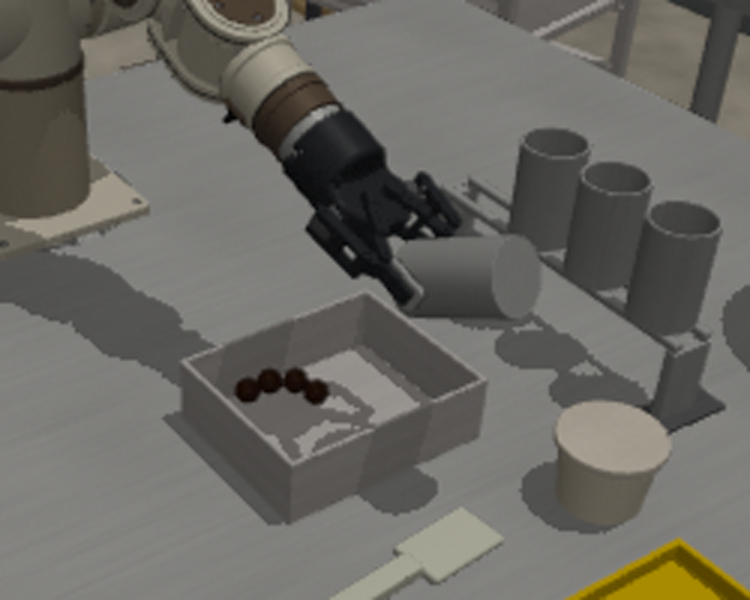

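View pics/d21.png

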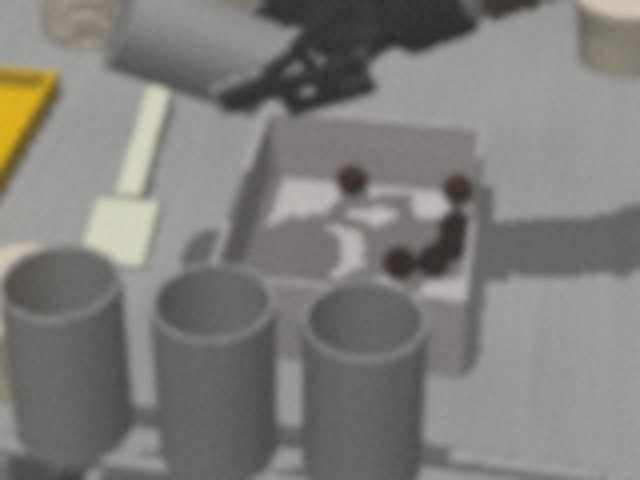

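Six truffles are now in the pan. The side view shows them near (350,180), (458,187), (457,218), (450,240), (433,262) and (400,262). I lift in the correct direction and roll back.

```bash
python3 -m crank '{"dr":[[0,0,-0.05],[0,0,-0.2],[0,0,-0.38],[0,0,-0.56],[0,0,-0.74],[0,0,-0.92],[0,0,-1.1],[0,0,-1.28],[0,0,-1.46],[0,0,-1.6]],"travel":[[0.01,0.002,-0.005],[0.04,0.006,-0.019],[0.075,0.011,-0.035],[0.09,0.013,-0.042],[0.09,0.013,-0.042],[0.09,0.013,-0.042],[0.09,0.013,-0.042],[0.09,0.013,-0.042],[0.09,0.013,-0.042],[0.09,0.013,-0.042]],"hand":[0.04,0.04,0.04,0.04,0.04,0.04,0.04,0.04,0.04,0.04]}'
python3 - <<'E'
from h import *
show(); go((.56,.15,.285),tilt(.3,np.radians(40)))
E
```

```text
clock: 44.52
eef_pos: [0.6024, 0.0726, 0.281]
tool_rot: [0.5, 0.677, 0.37, 0.392]
ft_force: [-0.0, -0.3, -2.0]
grip_width: 0.0617
44.52 q [ 0.12  -0.065 -0.892 -0.395  0.     1.392] p [0.6024 0.0726 0.281 ] F [-0.  -0.3 -2. ] g 0.0617
[[-0.191, 0.388, 0.902], [0.968, 0.225, 0.109], [-0.161, 0.894, -0.419]]
travel [ 0.0824  0.0046 -0.0314] dr [ 0.059  0.331 -1.477] rows>= 8.1
```

```bash
python3 -m crank '{"dr":[[0.003,0.02,-0.08],[0.01,0.06,-0.26],[0.018,0.1,-0.44],[0.025,0.14,-0.62],[0.032,0.18,-0.8],[0.04,0.22,-0.98],[0.046,0.26,-1.16],[0.053,0.3,-1.33],[0.059,0.331,-1.477],[0.059,0.331,-1.477]],"travel":[[0.005,0,-0.002],[0.015,0.001,-0.006],[0.025,0.001,-0.01],[0.035,0.002,-0.013],[0.045,0.002,-0.017],[0.055,0.003,-0.021],[0.065,0.004,-0.025],[0.075,0.004,-0.029],[0.082,0.0046,-0.031],[0.082,0.0046,-0.031]],"hand":[0.04,0.04,0.04,0.04,0.04,0.04,0.04,0.04,0.04,0.04]}'
python3 - <<'E'
from h import *
show(); az=np.arctan2(.318,.389); P=np.array([.389,.318,0])+.0187*np.array([np.cos(az),np.sin(az),0]); print(P); go((P[0],P[1],.28),tilt(az,np.radians(40)))
E
```

```text
clock: 45.78
eef_pos: [0.5612, 0.1504, 0.2864]
tool_rot: [-0.133, 0.896, 0.065, 0.419]
ft_force: [0.1, -0.9, -1.8]
grip_width: 0.0611
45.77 q [ 0.235 -0.155 -0.659  0.192  0.052 -0.036] p [0.5612 0.1504 0.2864] F [ 0.1 -0.9 -1.8] g 0.0611
[[-0.614, -0.293, 0.733], [-0.184, 0.956, 0.229], [-0.768, 0.006, -0.641]]
[0.40347797 0.32983547 0.        ]
travel [ 0.0688  0.2178 -0.0705] dr [-0.294  0.004 -0.253] rows>= 3.8
```

```bash
python3 -m crank '{"dr":[[-0.03,0,-0.03],[-0.08,0,-0.07],[-0.14,0,-0.12],[-0.2,0,-0.17],[-0.25,0,-0.22],[-0.294,0.004,-0.253],[-0.294,0.004,-0.253],[-0.294,0.004,-0.253]],"travel":[[0.007,0.02,-0.007],[0.02,0.06,-0.02],[0.035,0.105,-0.034],[0.048,0.15,-0.048],[0.06,0.19,-0.061],[0.067,0.212,-0.069],[0.069,0.218,-0.0705],[0.069,0.218,-0.0705]],"hand":[0.04,0.04,0.04,0.04,0.04,0.04,0.04,0.04]}'
python3 - <<'E'
from h import *
show(); az=np.arctan2(.318,.389); P=np.array([.389,.318,0])+.0187*np.array([np.cos(az),np.sin(az),0]); go((P[0],P[1],.163),tilt(az,np.radians(40)))
a=cam("scene"); b=cam("side"); save(a,"s22.png",(290,60,440,210),4);save(b,"d22.png",(140,170,340,345),4)
h=.28-.067
print((proj(a,(.389,.318,h+.1))-[290,60])*4,(proj(b,(.389,.318,h+.1))-[140,170])*4)
E
```

```text
clock: 46.78
eef_pos: [0.4031, 0.3292, 0.2789]
tool_rot: [-0.304, 0.854, 0.141, 0.397]
ft_force: [0.0, 0.1, -1.9]
grip_width: 0.0617
46.77 q [ 0.685 -0.288 -0.769  0.219 -0.001  0.   ] p [0.4031 0.3292 0.2789] F [ 0.   0.1 -1.9] g 0.0617
[[-0.499, -0.632, 0.593], [-0.408, 0.775, 0.483], [-0.765, -0.0, -0.644]]
travel [0.0882 0.0003 0.0752] dr [-0.001 -0.002 -0.   ] rows>= 1.9
[286.89019137 -19.35602437] [661.49616068 124.07196515]
```

View pics/s22.png

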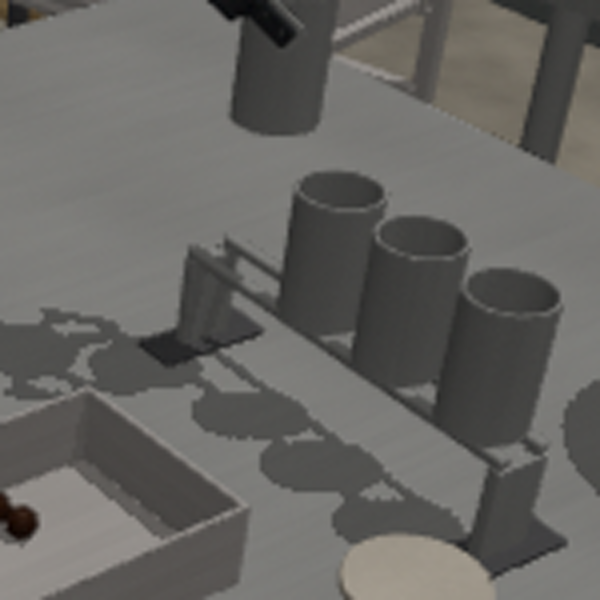

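View pics/d22.png

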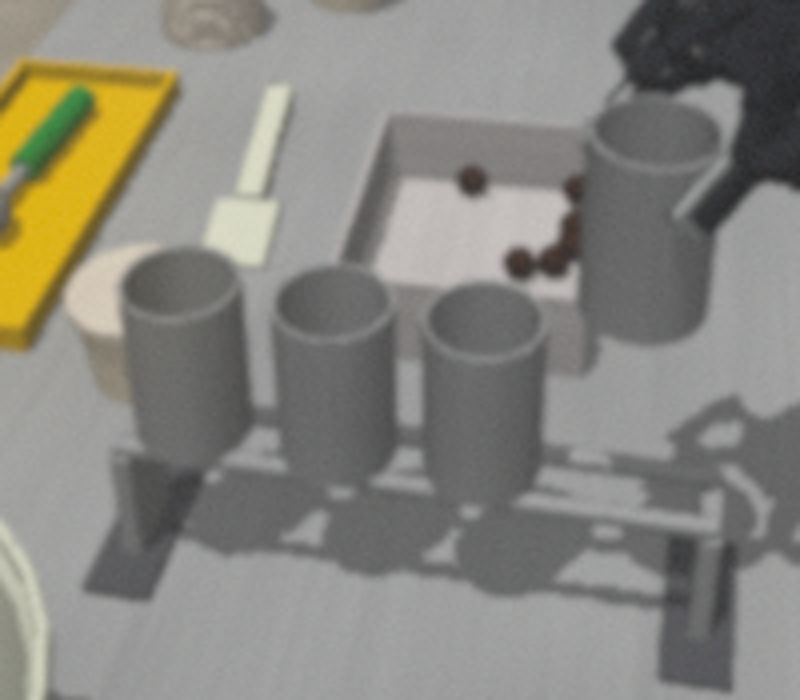

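Run:
```python
from h import *
a=cam("scene"); b=cam("side")
for c,o in((a,(290,60)),(b,(140,170))):
    t=np.linspace(0,6.283,100); q=np.array([proj(c,(.389+.032*np.cos(x),.318+.032*np.sin(x),.213)) for x in t]); q=(q-o)*4
    print(q.min(0).round(),q.max(0).round())
# same check for placed beaker at .469
for c,o in((a,(290,60)),(b,(140,170))):
    q=np.array([proj(c,(.469+.032*np.cos(x),.315+.032*np.sin(x),.09)) for x in t]); q=(q-o)*4
    print(q.min(0).round(),q.max(0).round())
```

```text
[223.  97.] [313. 136.]
[580. 257.] [712. 341.]
[272. 291.] [362. 337.]
[420. 418.] [539. 505.]
```

```bash
python3 -m crank '{"dr":[[0,0,0],[0,0,0],[0,0,0],[0,0,0],[0,0,0],[0,0,0],[0,0,0],[0,0,0]],"travel":[[0.015,0,0.0128],[0.04,0,0.034],[0.064,0,0.0545],[0.078,0,0.0665],[0.086,0,0.0733],[0.089,0,0.0759],[0.0913,0,0.0778],[0.0913,0,0.0778]],"hand":[0.04,0.04,0.04,0.04,0.04,0.04,0.04,0.04]}'
python3 -m crank '{"dr":[[0,0,0],[0,0,0],[0,0,0]],"travel":[[0.0008,0,0.0006],[0.0012,0,0.001],[0.0012,0,0.001]],"hand":[0.04,0.04,0.04]}'
```

```text
clock: 47.98
eef_pos: [0.4039, 0.3299, 0.1595]
tool_rot: [-0.304, 0.854, 0.142, 0.398]
ft_force: [-0.4, -0.3, -1.0]
grip_width: 0.0612
clock: 48.35
eef_pos: [0.4036, 0.3299, 0.1577]
tool_rot: [-0.305, 0.854, 0.142, 0.397]
ft_force: [0.2, 0.7, -1.1]
grip_width: 0.0617
```

```bash
python3 -m crank '{"dr":[[0,0,0],[0,0,0],[0,0,0]],"travel":[[0.0008,0,0.0006],[0.0012,0,0.001],[0.0012,0,0.001]],"hand":[0.04,0.04,0.04]}'
```

```text
clock: 48.72
eef_pos: [0.404, 0.3303, 0.1569]
tool_rot: [-0.304, 0.854, 0.142, 0.398]
ft_force: [-1.2, -1.0, 3.4]
grip_width: 0.0613
```

```bash
python3 -m crank '{"dr":[[0,0,0],[0,0,0]],"travel":[[0.0006,0,0.0005],[0.0006,0,0.0005]],"hand":[0.04,0.04]}'
python3 -m crank '{"dr":[[0,0,0],[0,0,0],[0,0,0],[0,0,0],[0,0,0],[0,0,0],[0,0,0],[0,0,0],[0,0,0],[0,0,0]],"travel":[[0,0,0],[0,0,0],[0,0,0],[0,0,0],[0,0,-0.01],[0,0,-0.03],[0,0,-0.06],[0,0,-0.09],[-0.01,0,-0.11],[-0.03,0,-0.12]],"hand":[0.066,0.07,0.085,0.085,0.085,0.085,0.085,0.085,0.085,0.085]}'
python3 - <<'E'
from h import *
show();  save(cam("scene"),"s23.png",(210,50,450,280),3);save(cam("side"),"d23.png",(140,130,340,345),3)
E
```

```text
clock: 48.98
eef_pos: [0.4045, 0.3306, 0.1569]
tool_rot: [-0.304, 0.853, 0.142, 0.399]
ft_force: [-1.8, -2.2, 6.4]
grip_width: 0.0615
clock: 50.22
eef_pos: [0.3461, 0.2829, 0.256]
tool_rot: [-0.305, 0.854, 0.142, 0.397]
ft_force: [1.0, 1.2, 0.3]
grip_width: 0.0851
50.23 q [ 0.685 -0.455 -0.917  0.238 -0.    -0.   ] p [0.3461 0.2829 0.256 ] F [1.  1.2 0.3] g 0.0851
[[-0.499, -0.633, 0.592], [-0.408, 0.774, 0.484], [-0.765, -0.0, -0.644]]
```

View pics/s23.png

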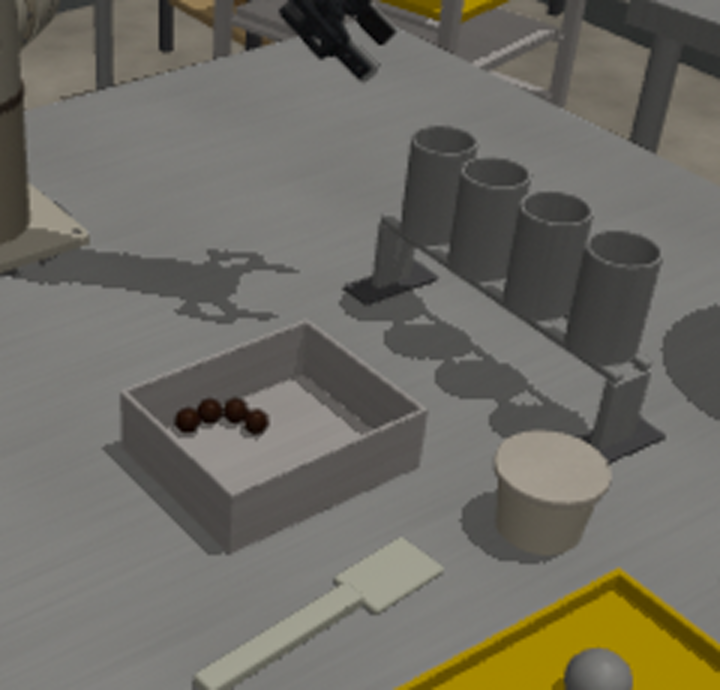

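View pics/d23.png

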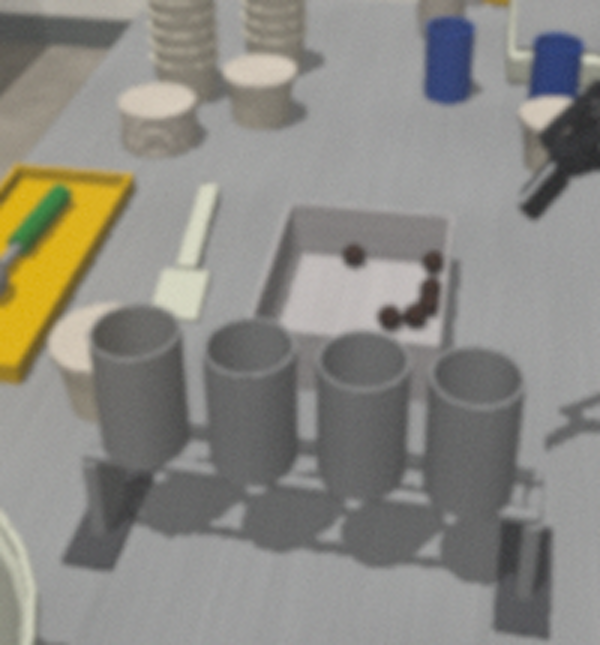

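All four beakers stand on the rail, and the side view shows six truffles in the pan. Now I hover over the paddle to measure it.

Run:
```python
from h import *
go((.45,.1,.32),tilt(.2,np.radians(65)))
```

```text
travel [-0.0216 -0.2074 -0.0679] dr [0.299 0.434 0.387] rows>= 3.5
```

```bash
python3 -m crank '{"dr":[[0.02,0.03,0.03],[0.08,0.11,0.1],[0.14,0.2,0.18],[0.2,0.29,0.26],[0.26,0.38,0.34],[0.299,0.434,0.387]],"travel":[[-0.002,-0.015,-0.01],[-0.006,-0.055,-0.02],[-0.01,-0.1,-0.035],[-0.015,-0.145,-0.05],[-0.02,-0.19,-0.062],[-0.0216,-0.207,-0.068]],"hand":[0.085,0.085,0.085,0.085,0.085,0.085]}'
python3 - <<'E'
from h import *
show(); go((.66,-.08,.27),down(-1.494))
E
```

```text
clock: 51.08
eef_pos: [0.4502, 0.0977, 0.3158]
tool_rot: [-0.096, 0.973, 0.018, 0.211]
ft_force: [-0.0, 0.3, -0.4]
grip_width: 0.0855
51.08 q [ 0.225 -0.197 -0.32   1.021 -0.017  0.025] p [0.4502 0.0977 0.3158] F [-0.   0.3 -0.4] g 0.0855
[[-0.893, -0.194, 0.407], [-0.178, 0.981, 0.076], [-0.414, -0.005, -0.91]]
travel [-0.1366 -0.2148  0.1136] dr [-0.314  0.345 -1.428] rows>= 8.0
```

```bash
python3 -m crank '{"dr":[[-0.02,0.02,-0.09],[-0.06,0.06,-0.26],[-0.1,0.105,-0.43],[-0.13,0.15,-0.61],[-0.17,0.19,-0.78],[-0.21,0.23,-0.95],[-0.245,0.27,-1.12],[-0.28,0.31,-1.28],[-0.314,0.345,-1.428],[-0.314,0.345,-1.428]],"travel":[[-0.008,-0.01,0.003],[-0.025,-0.035,0.01],[-0.042,-0.065,0.02],[-0.06,-0.09,0.035],[-0.075,-0.12,0.05],[-0.09,-0.145,0.065],[-0.11,-0.17,0.085],[-0.125,-0.195,0.1],[-0.137,-0.215,0.1136],[-0.137,-0.215,0.1136]],"hand":[0.085,0.085,0.085,0.085,0.085,0.085,0.05,0.05,0.05,0.05]}'
python3 - <<'E'
from h import *
show(); c=cam("wrist"); save(c,"w24.png"); np.savez("w24.npz",color=c["color"],K=c["K"],W=c["W"])
E
```

```text
clock: 52.32
eef_pos: [0.6604, -0.0775, 0.2654]
tool_rot: [0.735, -0.678, -0.003, 0.001]
ft_force: [1.0, -0.1, -0.7]
grip_width: 0.0503
52.33 q [-0.118  0.594  0.627  1.609  0.002 -1.769] p [ 0.6604 -0.0775  0.2654] F [ 1.  -0.1 -0.7] g 0.0503
[[0.081, -0.997, -0.005], [-0.997, -0.081, 0.002], [-0.003, 0.005, -1.0]]
```

View pics/w24.png

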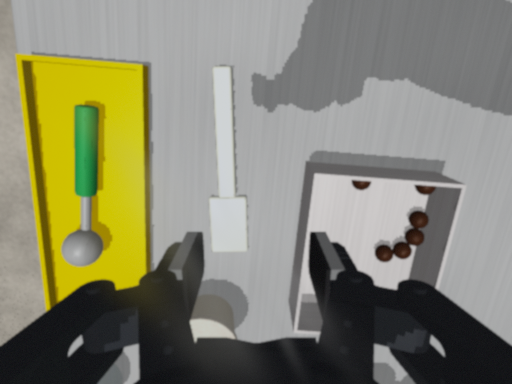

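The wrist view shows all six truffles in the pan and the whole paddle (handle 213–235 × 66–196, blade to row 250). I'll measure both.

Run:
```python
from h import *
z=np.load("w24.npz"); c={k:z[k] for k in z}
im=c["color"].astype(int); 
m=((im.min(2)>215)).astype(np.uint8)
n,l,st,ce=cv2.connectedComponentsWithStats(m)
for i in range(1,n):
    if st[i,4]>300: print(i,st[i],ce[i])
save(c,"w24z.png",(190,50,270,270),3)
print(im[110,200:250].min(1).tolist()); print(im[225,200:260].min(1).tolist())
```

```text
[166, 166, 166, 165, 164, 164, 165, 168, 169, 168, 167, 166, 166, 168, 178, 193, 205, 207, 207, 207, 207, 207, 207, 207, 207, 206, 207, 207, 207, 206, 199, 176, 144, 126, 146, 162, 166, 167, 166, 166, 167, 166, 167, 168, 169, 168, 168, 169, 168, 168]
[173, 174, 172, 172, 172, 172, 172, 172, 170, 170, 181, 197, 202, 204, 203, 204, 204, 204, 204, 204, 204, 204, 204, 204, 204, 204, 204, 203, 203, 203, 204, 204, 204, 204, 204, 204, 204, 204, 204, 205, 204, 205, 205, 205, 205, 197, 177, 163, 167, 173, 175, 177, 175, 174, 173, 174, 174, 173, 172, 170]
```

View pics/w24z.png

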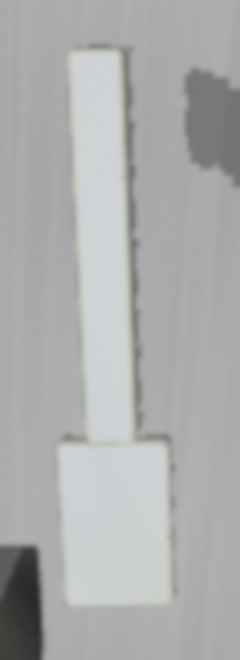

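Run:
```python
from h import *
z=np.load("w24.npz"); c={k:z[k] for k in z}
f=lambda u,v,h:onz(c,(190+u/3-.33,50+v/3-.33),h)
a=f(94,51,.014); b=f(110.5,440,.014); e=f(119.5,604,.008); print(a,b,e, np.linalg.norm((b-a)[:2]),np.linalg.norm((e-a)[:2]))
d=(e-a)[:2]/np.linalg.norm((e-a)[:2]); print("az",np.degrees(np.arctan2(d[1],d[0])), "origin",a[:2]+.13*d, b[:2]-.03*d, e[:2]-.11*d)
# pan rim inner/outer corners
for u,v in ((312,173),(464,184),(297,330)): print(onz(c,(u,v),.065))
```

```text
[ 0.70679947 -0.17471205  0.014     ] [ 0.69173185 -0.01895807  0.014     ] [0.68358001 0.06148925 0.008     ] 0.15648109511771793 0.23733982711887303
az 95.6143489835965 origin [ 0.69408129 -0.04533566] [ 0.69466682 -0.04881416] [ 0.69434154 -0.04798308]
[ 0.59648133 -0.07004629  0.065     ]
[ 0.42614582 -0.07114552  0.065     ]
[0.58865505 0.13633797 0.065     ]
```

Run:
```python
from h import *
go((.6944,-.0475,.06),down(np.radians(-84.5)));go((.6944,-.0475,.005),down(np.radians(-84.5)))
```

```text
travel [-0.0261 -0.0374  0.2071] dr [ 0.003  0.003 -0.016] rows>= 3.4
travel [-0.026  -0.0376  0.2621] dr [ 0.003  0.003 -0.016] rows>= 4.3
```

```bash
python3 -m crank '{"dr":[[0,0,-0.01],[0.003,0.003,-0.016],[0.003,0.003,-0.016],[0.003,0.003,-0.016],[0.003,0.003,-0.016],[0.003,0.003,-0.016],[0.003,0.003,-0.016],[0.003,0.003,-0.016],[0.003,0.003,-0.016]],"travel":[[-0.012,-0.018,0.04],[-0.026,-0.037,0.09],[-0.026,-0.037,0.14],[-0.026,-0.0375,0.19],[-0.026,-0.0375,0.22],[-0.026,-0.0375,0.24],[-0.026,-0.0375,0.252],[-0.026,-0.0375,0.26],[-0.026,-0.0375,0.262]],"hand":[0.05,0.05,0.05,0.05,0.05,0.05,0.05,0.05,0.05]}'
python3 - <<'E'
from h import *
show(); c=cam("wrist"); save(c,"w25.png")
E
```

```text
clock: 53.5
eef_pos: [0.6959, -0.0477, 0.009]
tool_rot: [0.741, -0.672, 0.003, -0.001]
ft_force: [0.3, 0.2, -0.3]
grip_width: 0.0501
53.5 q [-6.800e-02  7.790e-01  2.860e-01  1.073e+00 -1.000e-03 -1.737e+00] p [ 0.6959 -0.0477  0.009 ] F [ 0.3  0.2 -0.3] g 0.0501
[[0.098, -0.995, 0.006], [-0.995, -0.098, -0.001], [0.002, -0.006, -1.0]]
```

View pics/w25.png

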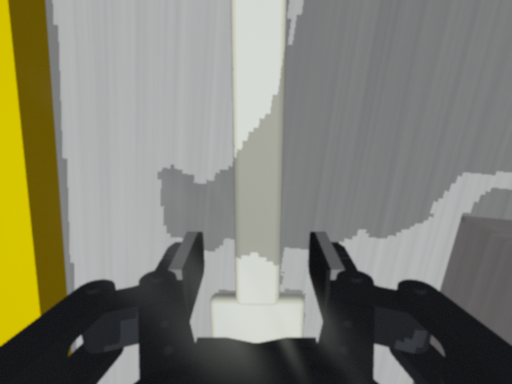

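```bash
python3 -m crank '{"dr":[[0,0,0],[0,0,0],[0,0,0],[0,0,0],[0,0,0],[0,0,0]],"travel":[[0,0,0.001],[0,0,0.001],[0,0,0.001],[0,0,0.001],[0,0,0.001],[0,0,0.001]],"hand":[0.05,0.0,0.0,0.0,0.0,0.0]}'
python3 - <<'E'
from h import *
show()
E
```

```text
clock: 54.3
eef_pos: [0.6963, -0.0478, 0.0083]
tool_rot: [0.741, -0.672, 0.003, -0.002]
ft_force: [-0.6, -0.5, 5.7]
grip_width: 0.0196
54.3 q [-6.800e-02  7.800e-01  2.860e-01  1.071e+00 -1.000e-03 -1.737e+00] p [ 0.6963 -0.0478  0.0083] F [-0.6 -0.5  5.7] g 0.0196
[[0.098, -0.995, 0.006], [-0.995, -0.098, -0.001], [0.002, -0.006, -1.0]]
```

```bash
python3 -m crank '{"dr":[[0,0,0],[0,0,0],[0,0,0],[0,0,0],[0,0,0],[0,0,0]],"travel":[[0,0,-0.02],[0,0,-0.06],[0,0,-0.11],[0,0,-0.16],[0,0,-0.19],[0,0,-0.19]],"hand":[0,0,0,0,0,0]}'
python3 - <<'E'
from h import *
show(); c=cam("scene"); save(c,"s26.png",(210,50,450,280),3); save(cam("side"),"d26.png",(140,130,340,345),3)
save(cam("wrist"),"w26.png")
go((.511,.034,.2),down(np.pi))
E
```

```text
clock: 55.05
eef_pos: [0.6963, -0.0476, 0.1998]
tool_rot: [0.741, -0.672, 0.004, -0.003]
ft_force: [0.5, -0.5, -2.6]
grip_width: 0.0201
55.05 q [-6.800e-02  6.620e-01  5.770e-01  1.476e+00 -1.000e-03 -1.737e+00] p [ 0.6963 -0.0476  0.1998] F [ 0.5 -0.5 -2.6] g 0.0201
[[0.098, -0.995, 0.01], [-0.995, -0.098, -0.002], [0.003, -0.01, -1.0]]
travel [-0.099   0.1737 -0.0058] dr [-1.000e-03 -1.000e-03  1.669e+00] rows>= 8.9
```

View pics/s26.png

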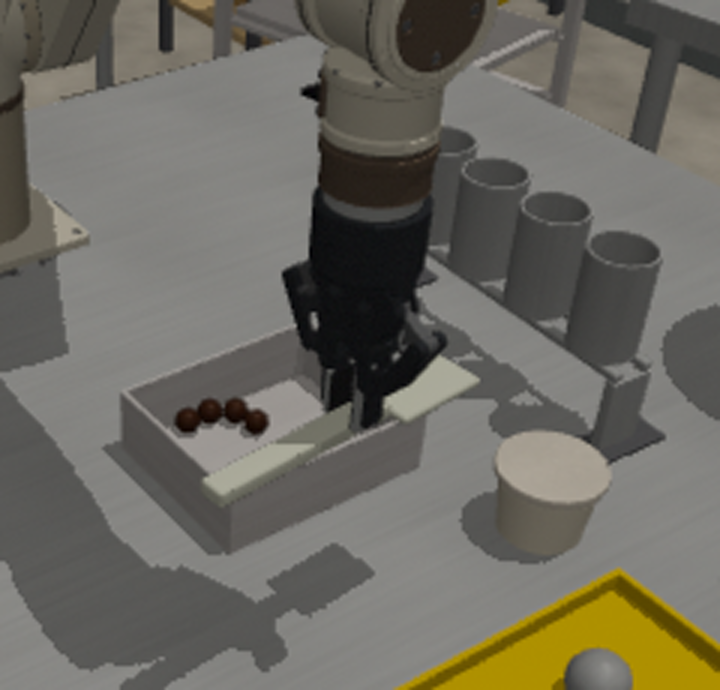

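View pics/w26.png

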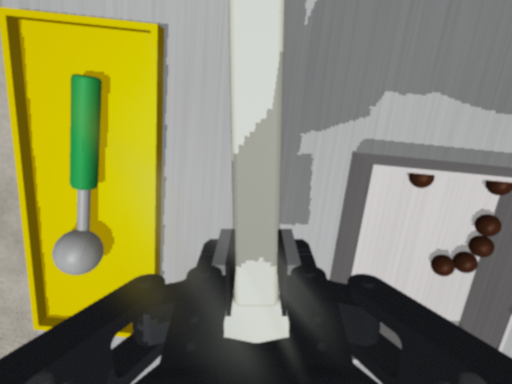

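```bash
python3 -m crank '{"dr":[[0,0,0.09],[0,0,0.27],[0,0,0.45],[0,0,0.63],[0,0,0.81],[0,0,0.99],[0,0,1.17],[0,0,1.35],[0,0,1.53],[0,0,1.669]],"travel":[[-0.005,0.01,-0.001],[-0.015,0.028,-0.001],[-0.027,0.047,-0.002],[-0.037,0.066,-0.002],[-0.048,0.084,-0.003],[-0.059,0.103,-0.003],[-0.07,0.122,-0.004],[-0.08,0.14,-0.005],[-0.09,0.16,-0.006],[-0.099,0.174,-0.006]],"hand":[0,0,0,0,0,0,0,0,0,0]}'
python3 -m crank '{"dr":[[0,0,0],[0,0,0]],"travel":[[0,0,0],[0,0,0]],"hand":[0,0]}'
python3 - <<'E'
from h import *
show(); c=cam("scene"); save(c,"s27.png",(210,50,450,280),3); save(cam("side"),"d27.png",(140,130,340,345),3)
w=cam("wrist"); save(w,"w27.png"); np.savez("w27.npz",color=w["color"],K=w["K"],W=w["W"])
E
```

```text
clock: 56.45
eef_pos: [0.5095, 0.0341, 0.1999]
tool_rot: [0.002, 1.0, -0.001, -0.0]
ft_force: [1.0, 0.6, -2.2]
grip_width: 0.0197
clock: 56.7
eef_pos: [0.5119, 0.0337, 0.2013]
tool_rot: [-0.001, 1.0, -0.001, 0.002]
ft_force: [0.9, 1.0, -1.1]
grip_width: 0.02
56.7 q [ 0.067  0.278 -0.023  1.265 -0.002  0.065] p [0.5119 0.0337 0.2013] F [ 0.9  1.  -1.1] g 0.02
[[-1.0, -0.002, 0.003], [-0.002, 1.0, -0.002], [-0.003, -0.002, -1.0]]
```

View pics/s27.png

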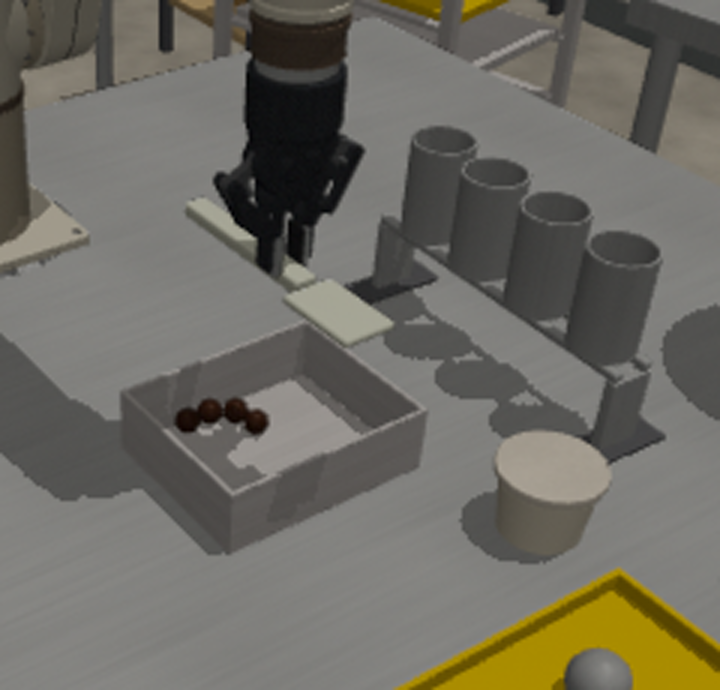

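View pics/w27.png

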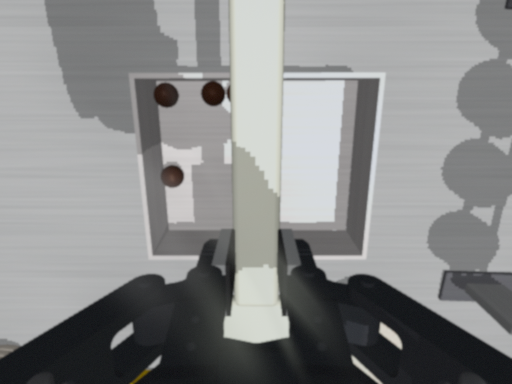

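View pics/d27.png

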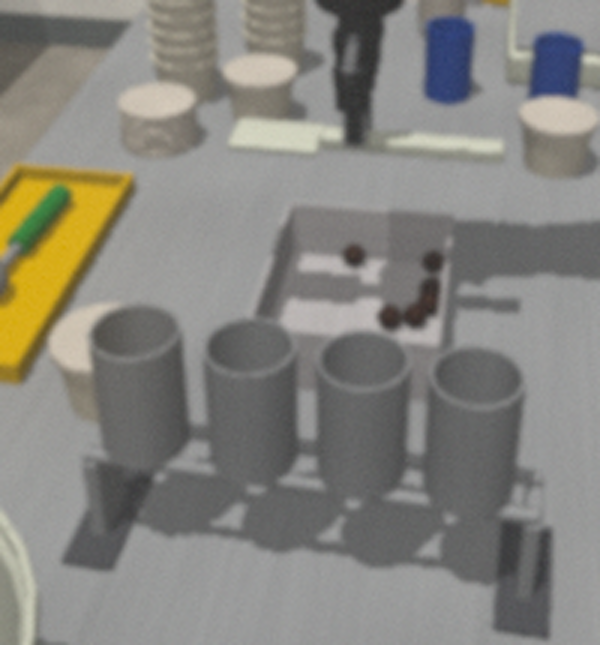

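Run:
```python
from h import *
z=np.load("w27.npz"); c={k:z[k] for k in z}
P=[onz(c,q,.065) for q in ((131,75),(384,75),(368,258),(150,258))]; print(np.round(P,4),np.mean(P,0))
```

```text
[[ 0.4264 -0.0691  0.065 ]
 [ 0.426   0.1386  0.065 ]
 [ 0.5932  0.1421  0.065 ]
 [ 0.5936 -0.0687  0.065 ]] [0.50979634 0.03572939 0.065     ]
```

```bash
python3 -m crank '{"dr":[[0,0,0],[0,0,0],[0,0,0],[0,0,0],[0,0,0],[0,0,0],[0,0,0]],"travel":[[0.001,0.001,0.02],[0.002,0.002,0.055],[0.002,0.002,0.085],[0.002,0.002,0.107],[0.002,0.002,0.118],[0.002,0.002,0.123],[0.002,0.002,0.124]],"hand":[0,0,0,0,0,0,0]}'
python3 -m crank '{"dr":[[0,0,0],[0,0,0],[0,0,0]],"travel":[[0,0,0.001],[0,0,0.002],[0,0,0.002]],"hand":[0,0,0]}'
```

```text
clock: 57.72
eef_pos: [0.5111, 0.0358, 0.0788]
tool_rot: [-0.0, 1.0, -0.001, 0.003]
ft_force: [1.1, -0.4, -0.8]
grip_width: 0.0198
clock: 58.1
eef_pos: [0.5108, 0.0358, 0.0768]
tool_rot: [-0.0, 1.0, -0.001, 0.003]
ft_force: [-0.7, -0.2, -1.8]
grip_width: 0.0195
```

```bash
python3 -m crank '{"dr":[[0,0,0],[0,0,0],[0,0,0],[0,0,0]],"travel":[[0,0,0.001],[0,0,0.002],[0,0,0.002],[0,0,0.002]],"hand":[0,0,0,0]}'
python3 - <<'E'
from h import *
show(); save(cam("side"),"d28.png",(180,160,340,260),4)
E
```

```text
clock: 58.6
eef_pos: [0.5106, 0.0358, 0.0744]
tool_rot: [-0.0, 1.0, -0.001, 0.002]
ft_force: [0.5, -0.9, -1.8]
grip_width: 0.0199
58.6 q [ 0.071  0.385 -0.228  0.953 -0.002  0.071] p [0.5106 0.0358 0.0744] F [ 0.5 -0.9 -1.8] g 0.0199
[[-1.0, -0.0, 0.005], [-0.0, 1.0, -0.001], [-0.005, -0.001, -1.0]]
```

View pics/d28.png

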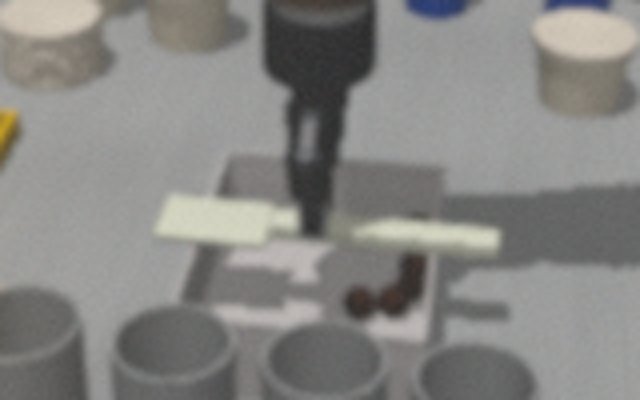

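One more millimetre or two, until there is contact.

```bash
python3 -m crank '{"dr":[[0,0,0],[0,0,0],[0,0,0],[0,0,0]],"travel":[[0,0,0.001],[0,0,0.0015],[0,0,0.0015],[0,0,0.0015]],"hand":[0,0,0,0]}'
```

```text
clock: 59.15
eef_pos: [0.5108, 0.0358, 0.0732]
tool_rot: [-0.0, 1.0, -0.001, 0.003]
ft_force: [-0.7, 0.1, 1.3]
grip_width: 0.0198
```

```bash
python3 -m crank '{"dr":[[0,0,0],[0,0,0],[0,0,0]],"travel":[[0,0,0.0007],[0,0,0.0007],[0,0,0.0007]],"hand":[0,0,0]}'
```

```text
clock: 59.52
eef_pos: [0.5108, 0.0358, 0.0731]
tool_rot: [-0.0, 1.0, -0.001, 0.003]
ft_force: [-1.5, 0.7, 6.0]
grip_width: 0.0195
```

```bash
python3 -m crank '{"dr":[[0,0,0],[0,0,0],[0,0,0],[0,0,0],[0,0,0],[0,0,0],[0,0,0],[0,0,0],[0,0,0],[0,0,0]],"travel":[[0,0,0],[0,0,0],[0,0,0],[0,0,-0.005],[0,0,-0.02],[0,0,-0.06],[0,0,-0.11],[0,0,-0.16],[0,0,-0.19],[0,0,-0.19]],"hand":[0.03,0.05,0.05,0.05,0.05,0.05,0.05,0.05,0.05,0.05]}'
python3 - <<'E'
from h import *
show(); c=cam("scene"); save(c,"s29.png",(210,50,450,280),3); save(cam("side"),"d29.png",(140,130,340,345),3)
w=cam("wrist"); save(w,"w29.png")
E
```

```text
clock: 60.78
eef_pos: [0.5115, 0.0361, 0.2665]
tool_rot: [-0.0, 1.0, -0.0, 0.007]
ft_force: [-0.3, -0.2, -0.3]
grip_width: 0.0499
60.77 q [ 0.071  0.244  0.1    1.414 -0.002  0.071] p [0.5115 0.0361 0.2665] F [-0.3 -0.2 -0.3] g 0.0499
[[-1.0, -0.0, 0.013], [-0.0, 1.0, -0.001], [-0.013, -0.001, -1.0]]
```

View pics/s29.png

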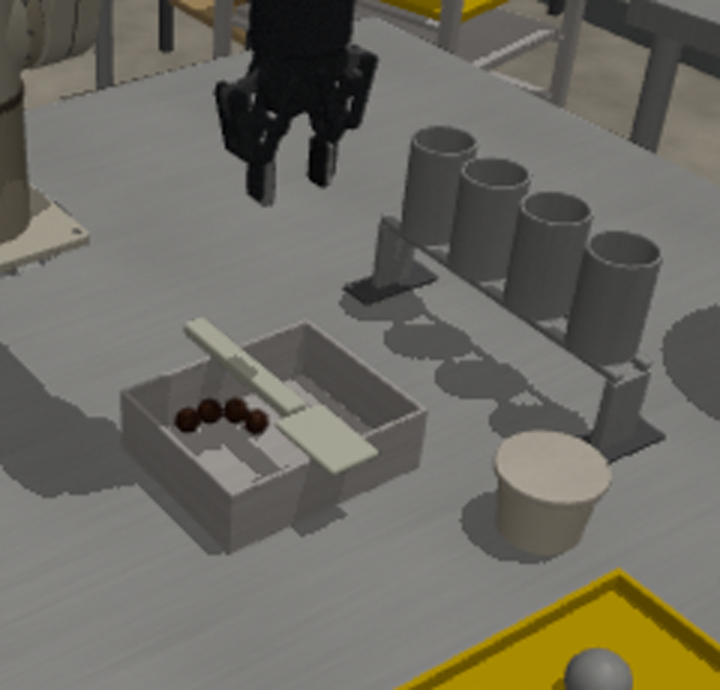

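View pics/w29.png

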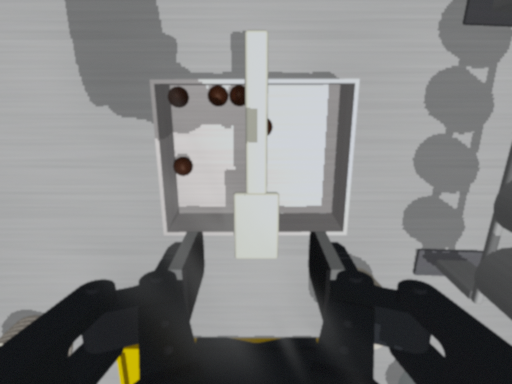

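View pics/d29.png

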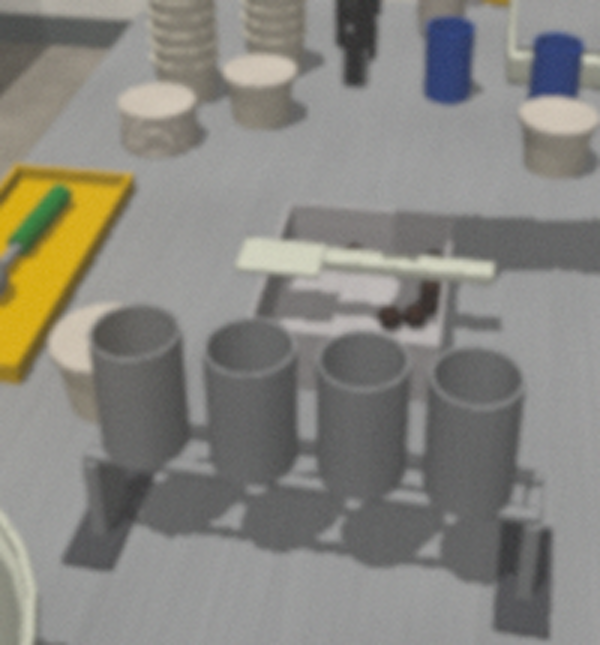

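The paddle lies square across both long rims at mid-pan: wrist view, blade over the rim at (257,230), handle over the rim at (257,80). The four beakers stand on the rail. I'll retreat, wait a moment and recheck everything.

```bash
python3 -m crank '{"dr":[[0,0,0],[0,0,0],[0,0,0],[0,0,0],[0,0,0],[0,0,0],[0,0,0],[0,0,0],[0,0,0],[0,0,0]],"travel":[[0.03,-0.03,-0.04],[0.06,-0.07,-0.07],[0.06,-0.1,-0.08],[0.06,-0.1,-0.08],[0.06,-0.1,-0.08],[0.06,-0.1,-0.08],[0.06,-0.1,-0.08],[0.06,-0.1,-0.08],[0.06,-0.1,-0.08],[0.06,-0.1,-0.08]],"hand":[0.05,0.05,0.05,0.05,0.05,0.05,0.05,0.05,0.05,0.05]}'
python3 - <<'E'
from h import *
show(); c=cam("scene"); save(c,"s30.png"); w=cam("wrist"); save(w,"w30.png")
E
```

```text
clock: 62.18
eef_pos: [0.4493, -0.0638, 0.3421]
tool_rot: [-0.0, 1.0, -0.001, 0.003]
ft_force: [0.2, -0.7, 0.6]
grip_width: 0.05
62.17 q [-0.141  0.123  0.145  1.588 -0.    -0.141] p [ 0.4493 -0.0638  0.3421] F [ 0.2 -0.7  0.6] g 0.05
[[-1.0, -0.0, 0.005], [-0.0, 1.0, -0.001], [-0.005, -0.001, -1.0]]
```

View pics/s30.png

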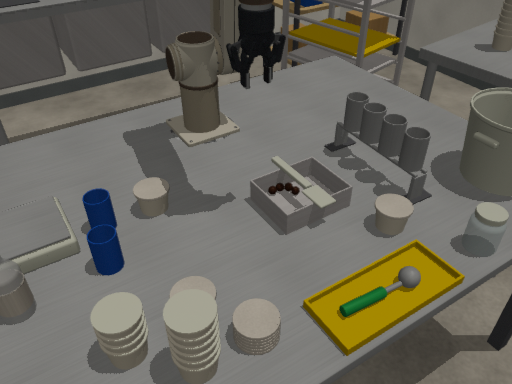

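View pics/w30.png

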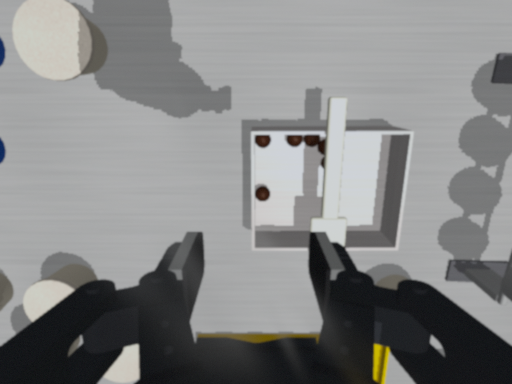

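The scene is stable: pan and truffles as before, paddle across both rims, four beakers on the rail at scene (357,112)–(413,148), tubs and blue look-alikes where they started. I hand in.

Run:
```python
from workcell import job
print(job.job_done())
```

```text
the job is handed in; nothing more can be done
None
```

I handed the job in at about 62 s.

**What I did:** I stood the two empty beakers on the rail first. Then I poured the two filled ones, three truffles each, into the pan and stood them on the rail. Last, I laid the paddle across the middle of the pan.

**Last checks:**
- **Beakers:** all four stand upright on the rail.
- **Truffles:** all six are in the pan; the last views that showed all six were just before the paddle was laid. Afterwards it hides part of the pan.
- **Paddle:** it rests on both long rims, roughly square and near the middle of the pan.
- **Everything else:** the tubs and blue look-alikes are where they were, and I saw no knock to the pan or paddle.

**What went wrong:** after the first pour I moved the wrong way while lifting. The beaker in the gripper pressed on the pan's rim, with about 18 N read at the wrist when that move ended. The pan did not shift measurably and nothing spilled. The last poured beaker hung about 2° off upright in the grip before I set it down, but it stands upright on the rail.

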